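# Load two balls into a castor race with a one-ball scoop

## Task

Start filling the castor's ball race: with the one-ball scoop, never touching the balls with the fingers, carry two steel balls from the blue tray into the round brass race, one after the other, and leave the third in the tray. Then stand the scoop back upright in the middle of its black mat and let go. Leave the other things on the bench where they are.

Things in the scene. Friction and masses are not known exactly. Their poses are not given: they have to be found in the camera images.
- ball1_center (a point): Centre of a bright steel ball, 25 mm across, 64 g, polished; three identical ones (ball1 to ball3) lie in the blue tray in a row along its far wall.
- ball2_center (a point): Centre of a bright steel ball, 25 mm across, 64 g, polished; three identical ones (ball1 to ball3) lie in the blue tray in a row along its far wall.
- ball3_center (a point): Centre of a bright steel ball, 25 mm across, 64 g, polished; three identical ones (ball1 to ball3) lie in the blue tray in a row along its far wall.
- tray: Blue steel ball tray, fixed. Origin: centre of its underside; x points from the near side, which is open (no wall), to the far wall; y along that wall. Inside: far wall's face at x = +55 mm, side walls' at y = +-85 mm, open edge at x = -55 mm; walls 5 mm thick, 28 mm high. The floor slopes 4 degrees down to the far wall (5 mm above the bench there, 12.7 mm at the open edge): balls roll to the far wall.
- race_center (a point): Centre of the ball race of an upturned castor head, fixed: a round brass dish, 88 mm across inside, rim 18 mm above the bench, on a 104 mm square steel plate. The point is on the dish's inner floor, 6 mm above the bench. A dark kingpin bore, 20 mm across, marks the middle; balls roll freely on the flat floor.
- scoop_grip (a point): Centre of the scoop's grip: an orange upright square bar, 20 x 20 mm, 42 mm tall, centred 76 mm above the underside of the foot. The steel scoop (about 200 g) stands by itself on this flat foot (43 mm in x, 32 mm in y, centred under the grip). Axes: z up along the grip, x toward the open mouth of the pocket, y sideways.
- scoop_pocket (a point): Where the centre of a ball sits in the scoop's one-ball pocket: 36 mm ahead (x) of the grip's axis, 60.8 mm below the grip's centre; axes as the grip's. The ball lies on two tines against a back plate. With the grip upright the pocket slopes 8 degrees back and holds the ball; with the grip leaned forward, toward the mouth, by 30 degrees the ball rolls out over the tips.
- scoop_tip (a point): Mid-way between the ends of the scoop's two round tines, on their undersides: 46 mm ahead (x) of the grip's axis, 72.4 mm below its centre; axes as the grip's. Tines 4 mm thick, 19 mm apart (centres), round ends 2 mm further. Grip leaned forward 8 degrees: tines level; 12 degrees: parallel to the tray's floor. To load, slide the tines along the floor under a ball that rests against the far wall.
- mat: Round black rubber mat, 110 mm across and 3 mm thick, fixed to the bench, on which the scoop stands. Origin: centre of its underside.
- hammer: Bystander, to be left alone: hammer lying on the bench. Origin: on its underside.
- brush: Bystander, to be left alone: flat brush with a wooden handle, lying on the bench. Origin: on its underside.
- can: Bystander, to be left alone: yellow spray can, 66 mm across, 150 mm tall. Origin: on its underside.
- jar: Bystander, to be left alone: glass jar with a dark cap, 60 mm across, 70 mm tall. Origin: on its underside.
- tube: Bystander, to be left alone: offcut of dark square steel tube, 160 x 40 x 40 mm. Origin: on its underside.
Mind the look-alikes: they are no part of the job. Leave any pink look-alike of the part that bears scoop_grip alone. There is more than one size of the tray; the job needs the larger.

How it is judged:
By the outcome, as a careful person would: the job done as asked, in the order asked, and still so for the second after the job is handed in, with the robot touching nothing.
It also fails if it takes over 67 s, if anything falls off the work surface, if the arm or the gripper's body presses on something with over 40 N, if the wrist force passes 120 N, or if a joint passes its speed limit or range.

## Robot

A 6-joint arm with a two-finger parallel gripper is mounted at the origin on the work surface. World frame = base frame: x ahead of the robot, y to its left, z up, the work surface at z = 0. Lengths are in m, angles in rad, forces in N, time in s.
With the tool pointing down it reaches from about 0.35 to 0.725 m from the base axis. Payload 4.3 kg.
Tool frame: the origin (TCP) lies at the very end of the fingers, on their centre line; the grasp point (between the pads) lies 19 mm behind it; z points along the fingers, y is the direction in which the jaws open and shut (so a half turn about z gives the same grasp; the last joint's range is limited). The gripper opens to 85 mm and grips with 20 to 120 N. Pads are 22 mm wide; open, the fingers measure 114 mm over their backs; the gripper's body (76 mm by 85 mm) begins 54 mm behind the grasp point. The pads swing forward as they close: fully open they stand 13 mm farther back than shut.
Start: joints at [-1.286, 0.377, 0.081, 1.274, 0, 1.46], TCP at [0.221, -0.531, 0.197] pointing down, gripper open.
Joint ranges: [-2.72, 2.72], [-0.84, 1.66], [-1.02, 1.22], [-1.77, 2.12], [-1.37, 1.28], [-3.14, 3.14]. Speed limits (rad/s): [2.57, 2.57, 3.14, 3.14, 3.14, 3.14].

## Interface

Orientations are given as a rotation vector (axis times angle).
In Python, from cell import manip gives the robot as it stands.
- The arm moves only by the tool jog_arm, never from a script. Its argument "rows" is a list of rows, each an object of numbers: "gripper": the closure, from 0 (fully open) to 1 (shut); "tx", "ty", "tz": the shift along the tool's x, y, z in m; "ax", "ay", "az": the turn, a rotation vector about the tool's x, y, z in degrees. In form: [{"gripper": .., "tx": .., "ty": .., "tz": .., "ax": .., "ay": .., "az": ..}, ...]. A call has 1 to 12 rows; each row is the pose to reach, as a shift and turn from the pose commanded when the call began, along the tool's axes at that moment; what a row does not reach only later rows make up. A row lasts 1/12 s, in which the tool goes at most 41.7 mm and 7.16 degrees, less where a joint would pass 70% of its speed; a pose out of reach is approached as far as the arm can. A call with a gripper value outside its range is refused whole. The fingers move at their own pace and stop on an object; the grip force is fixed at half the most. Time passes only in rows, so rows that repeat a pose let the fingers close. It gives the time, the measured TCP pose, the force and the opening at its end, in the units of the state.
- manip.get_state(): the state, without advancing time (a new reading comes with each control period).
- manip.read_camera(name): name is "side" or "top"; returns the picture (480x640x3 uint8, red, green, blue); there is no depth.
- manip.calibration(name): a dict with "intrinsics" (3x3 intrinsics, pixels), "xyz" and "rotation" of the camera in the world. Camera axes: x right, y down, z forward; pixel columns grow to the right and rows downward; lengths in m; the calibration is good to about 2 mm. A picture is of the moment at which its call begins. calibration takes no time and is no camera call.
- manip.close_job(): hands the job in, once; it reports no verdict.
The state is a dict: "time": time; "joint_pos": joint angles; "joint_velocities": joint speeds; "tau": joint torques, N m; "position": TCP position; "ee_rot": TCP orientation; "contact_force": force on the tool from outside, world axes, zero at the start; "wrist_torque": the same for the moment, N m; "finger_gap": finger opening in m.
Only numpy, scipy, OpenCV 4.12 (cv2) and the standard library are available. Lean on these libraries where they do the work, as an engineer would, in place of code of your own. Each camera call takes 0.05 s, during which the arm holds its last target. There are 200 camera calls.

## Working session

There is one attempt and no reset: what is moved stays moved. The work goes in short steps, Python scripts to look and compute and a tool call to move; the robot and the scene stay as the last step left them, time stands still between calls to the robot, and variables do not carry over. Pictures are saved under pics/ and viewed, about 8 in all and at most 12, crops included, and the job is handed in when it is done.

Besides the shell and the picture viewer there is one more tool, called by a JSON object that holds its "fn" and its "kwargs". jog_arm: Moves the arm, as the interface text tells. Its arguments: {"type":"object","properties":{"rows":{"type":"array"}},"required":["rows"]}

```bash
ls; mkdir -p pics; python3 - <<'E'
from cell import manip
import cv2
for n in("top","side"):
    cv2.imwrite(f"pics/{n}0.png",manip.read_camera(n)[:,:,::-1]); print(n,manip.calibration(n))
print(manip.get_state())
E
```

```text
pics
top {'intrinsics': array([[623.71991868,   0.        , 314.09846765],
       [  0.        , 623.71991868, 232.67348892],
       [  0.        ,   0.        ,   1.        ]]), 'xyz': array([0.29654952, 0.01182923, 1.49073186]), 'rotation': array([-2.13090613,  2.14848662, -0.20830512])}
side {'intrinsics': array([[618.53869691,   0.        , 312.62551862],
       [  0.        , 618.53869691, 233.8097495 ],
       [  0.        ,   0.        ,   1.        ]]), 'xyz': array([0.03791042, 0.79484178, 1.08456982]), 'rotation': array([-0.70777859,  2.63723509, -1.04810841])}
{'time': 0.1, 'joint_pos': array([-1.28629358e+00,  3.78040123e-01,  7.97586449e-02,  1.27440316e+00,
        1.01510227e-05,  1.46049461e+00]), 'joint_velocities': array([-0.00052969, -0.00249263,  0.00390416, -0.0004942 ,  0.00246645,
       -0.001237  ]), 'tau': array([ 1.77195147e-03, -4.64696074e+01,  2.70581460e+01,  1.20314030e-02,
       -6.86139879e-05,  1.20219048e-05]), 'position': array([ 0.22098322, -0.53012813,  0.19562543]), 'ee_rot': array([-3.07873545e+00, -6.15768437e-01,  2.41996880e-04]), 'contact_force': array([-0.62422387,  0.11283161, -0.21691958]), 'wrist_torque': array([-0.0411181 , -0.00446946,  0.0131209 ]), 'finger_gap': 0.08523300800744571}
```

View pics/top0.png

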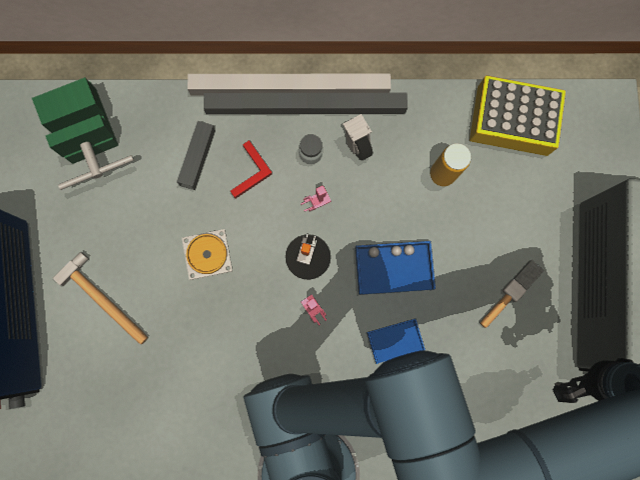

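View pics/side0.png

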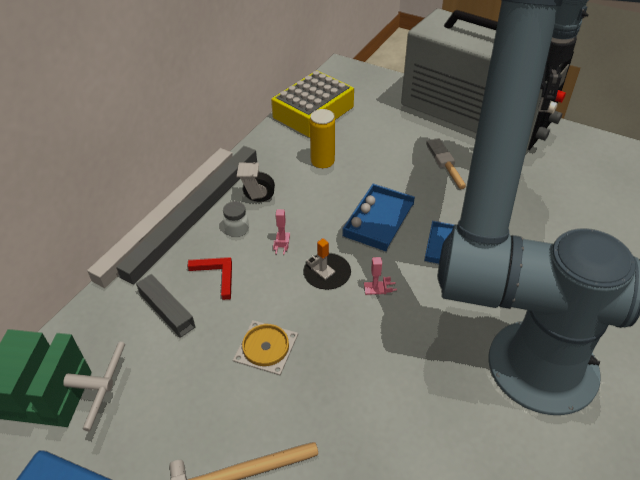

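The top picture shows the blue tray at about (395,267) with its balls at (374,252), (397,251) and (409,250). The race is at (207,254), and the orange scoop is on the mat at (308,255), with pink look-alikes at (317,198) and (313,307). I'll enlarge both pictures.

```bash
python3 - <<'E'
import cv2
t=cv2.imread("pics/top0.png");s=cv2.imread("pics/side0.png")
a=cv2.resize(t[225:305,280:440],None,fx=5,fy=5,interpolation=cv2.INTER_CUBIC)
cv2.imwrite("pics/topc.png",a)
b=cv2.resize(s[170:300,280:440],None,fx=4.5,fy=4.5,interpolation=cv2.INTER_CUBIC)
cv2.imwrite("pics/sidec.png",b)
E
```

```text
(no output)
```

View pics/topc.png

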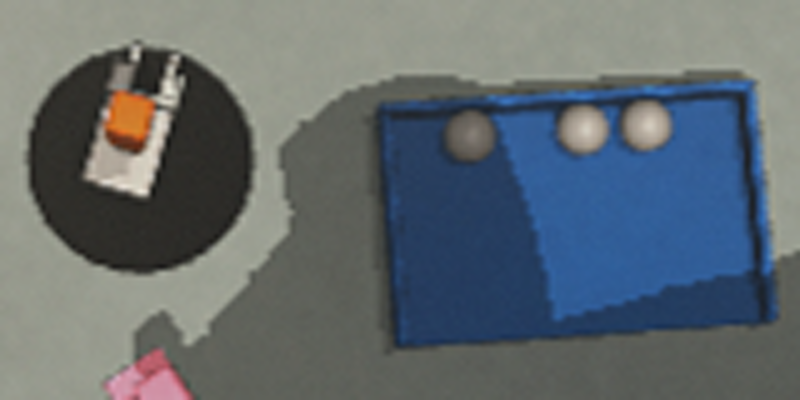

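View pics/sidec.png

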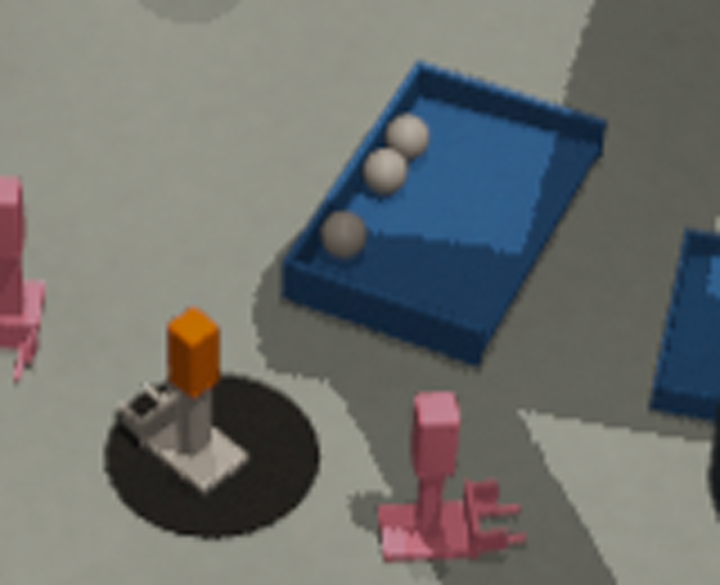

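Balls in the top crop are at (470,135), (582,130) and (647,125). The orange grip top is centred at about (130,116), with the tine ends at (138,45) and (177,57). In the side crop the grip top is centred at (194,325). Next I'll fit the poses.

```bash
cat > h.py <<'E'
import numpy as np, cv2
from scipy.spatial.transform import Rotation as R
from scipy.optimize import least_squares
from cell import manip
C={n:manip.calibration(n) for n in("top","side")}
def proj(n,p):
    c=C[n];q=(np.atleast_2d(p)-c["xyz"])@R.from_rotvec(c["rotation"]).as_matrix()
    u=q@c["intrinsics"].T; return u[:,:2]/u[:,2:]
def ray(n,uv,z):
    c=C[n];d=R.from_rotvec(c["rotation"]).as_matrix()@np.linalg.solve(c["intrinsics"],[*uv,1])
    return c["xyz"]+d*(z-c["xyz"][2])/d[2]
TC=lambda x,y:((x+.5)/5-.5+280,(y+.5)/5-.5+225)
SC=lambda x,y:((x+.5)/4.5-.5+280,(y+.5)/4.5-.5+170)
def fit(obs,x0):  # obs: (cam, local xyz, px)
    def pts(p):
        M=R.from_euler('z',p[2]).as_matrix(); return lambda l:np.array([*p[:2],0])+M@np.array(l)
    f=lambda p:np.concatenate([proj(n,pts(p)(l))[0]-px for n,l,px in obs])
    r=least_squares(f,x0,loss='soft_l1'); return r.x,r.fun.reshape(-1,2)
E
python3 - <<'E'
from h import *
np.set_printoptions(precision=4,suppress=True)
m=.001
print("race",ray("top",(207,254),.006),ray("side",(266,346),.006))
# mat centre
print("mat",ray("top",TC(141,158),.003),ray("side",SC(212,455),.003))
for a,b in [((470,135),(344,234)),((582,130),(386,171)),((647,125),(408,136))]:
    print("ball",ray("top",TC(*a),.0184),ray("side",SC(*b),.0184))
tr=[("top",(.06,.09,.028),TC(380,103)),("top",(.06,-.09,.028),TC(752,82)),("top",(-.055,-.09,.028),TC(775,320)),
("side",(.06,.09,.028),SC(284,264)),("side",(.06,-.09,.028),SC(420,63)),("side",(-.055,-.09,.028),SC(606,122)),("side",(-.055,.09,.028),SC(484,346))]
p,r=fit(tr,[.35,-.15,0]);print("tray",p,r.tolist())
sc=[("top",(0,0,.100),TC(130,116)),("side",(0,0,.100),SC(194,325)),("top",(.048,.0095,.0086),TC(138,45)),("top",(.048,-.0095,.0086),TC(177,57)),
("top",(-.0215,.016,.006),TC(83,180)),("top",(-.0215,-.016,.006),TC(148,198)),("side",(-.0215,.016,.006),SC(206,491)),("side",(-.0215,-.016,.006),SC(248,457))]
p,r=fit(sc,[.3,0,-.2]);print("scoop",p,r.tolist())
# segmented race
for n in C:
    im=manip.read_camera(n);h=cv2.cvtColor(im,cv2.COLOR_RGB2HSV)
    k=cv2.inRange(h,(12,120,110),(25,255,255))
    c=[q for q in cv2.findContours(k,0,1)[0] if cv2.contourArea(q)>400]
    for q in c:
        e=cv2.fitEllipse(q); print(n,e,ray(n,e[0],.016))
E
```

```text
race [0.507  0.2372 0.006 ] [0.5043 0.2418 0.006 ]
mat [ 0.5003 -0.0042  0.003 ] [0.4971 0.0018 0.003 ]
ball [ 0.5082 -0.1613  0.0184] [ 0.5058 -0.1574  0.0184]
ball [ 0.5102 -0.215   0.0184] [ 0.5085 -0.2119  0.0184]
ball [ 0.5124 -0.2463  0.0184] [ 0.5106 -0.2429  0.0184]
tray [ 0.4659 -0.2079  0.0557] [[-1.2281487868839918, 0.70292168486165], [-0.46888237160681, 0.2337888103236878], [-0.31405073416055984, 0.793046267313116], [-0.49335847076332584, -0.6191126890526562], [-0.42153180399594703, -1.1939349991425559], [0.6134174401577184, -0.9047270693990299], [-0.15574156271708262, -3.2188478447022533]]
scoop [ 0.5053  0.0025 -0.305 ] [[-0.37079030162567506, 0.3771846738871716], [0.27961362800687084, -1.1314081923080153], [-0.11322175253377509, 0.24275443501491623], [-0.37697058853518683, 0.12589252487907743], [-0.20013878918302908, -0.05521790121298409], [-0.4340002976304618, 0.23286398690714805], [-0.7188438734257829, -0.9822004314795549], [0.25289972120316406, -0.8181156813358825]]
top ((108.821533203125, 307.5123596191406), (9.763607025146484, 138.11471557617188), 133.7499542236328) [0.381  0.4619 0.016 ]
top ((206.00291442871094, 253.4484100341797), (38.88859939575195, 39.677696228027344), 52.36335754394531) [0.5069 0.2381 0.016 ]
side ((268.9669189453125, 461.8947448730469), (14.151427268981934, 136.95040893554688), 74.60335540771484) [0.3615 0.4463 0.016 ]
side ((265.18426513671875, 343.5456848144531), (38.781089782714844, 46.099395751953125), 82.593994140625) [0.5047 0.2428 0.016 ]
side ((330.2656555175781, 127.8949203491211), (45.23291015625, 71.69576263427734), 24.18177604675293) [ 0.7468 -0.4573  0.016 ]
```

```bash
cat >> h.py <<'E'
def tool(yaw,lean): # degrees -> tool rotation when scoop has this yaw/lean
    S=R.from_euler('ZY',[yaw,lean],degrees=True).as_matrix()
    return S,np.c_[S[:,1],S[:,0],-S[:,2]]
def delta(p,Rt):
    s=manip.get_state();M=R.from_rotvec(s["ee_rot"]).as_matrix()
    t=M.T@(p-s["position"]);a=R.from_matrix(M.T@Rt).as_rotvec(degrees=True)
    print("t",t.round(4),"a",a.round(2),"| now",s["time"],s["position"].round(4),"F",s["contact_force"].round(1))
    return t,a
E
python3 - <<'E'
from h import *
S,T=tool(-17.5,0)
delta([.505,.0033,.130],T)
delta([.505,.0033,.061],T)
E
```

```text
t [ 0.4673 -0.3833  0.0664] a [-6.000e-02 -4.000e-02 -4.988e+01] | now 0.2 [ 0.221  -0.5304  0.1959] F [ 0.5  0.1 -0.2]
t [ 0.4673 -0.3832  0.1354] a [-6.000e-02 -4.000e-02 -4.988e+01] | now 0.2 [ 0.221  -0.5304  0.1959] F [ 0.5  0.1 -0.2]
```

{"fn": "jog_arm", "kwargs": {"rows": [{"gripper": 0, "tx": 0.4673, "ty": -0.3833, "tz": 0, "az": -49.9}, {"gripper": 0, "tx": 0.4673, "ty": -0.3833, "tz": 0, "az": -49.9}, {"gripper": 0, "tx": 0.4673, "ty": -0.3833, "tz": 0, "az": -49.9}, {"gripper": 0, "tx": 0.4673, "ty": -0.3833, "tz": 0, "az": -49.9}, {"gripper": 0, "tx": 0.4673, "ty": -0.3833, "tz": 0, "az": -49.9}, {"gripper": 0, "tx": 0.4673, "ty": -0.3833, "tz": 0, "az": -49.9}, {"gripper": 0, "tx": 0.4673, "ty": -0.3833, "tz": 0, "az": -49.9}, {"gripper": 0, "tx": 0.4673, "ty": -0.3833, "tz": 0, "az": -49.9}, {"gripper": 0, "tx": 0.4673, "ty": -0.3833, "tz": 0, "az": -49.9}, {"gripper": 0, "tx": 0.4673, "ty": -0.3833, "tz": 0, "az": -49.9}, {"gripper": 0, "tx": 0.4673, "ty": -0.3833, "tz": 0, "az": -49.9}, {"gripper": 0, "tx": 0.4673, "ty": -0.3833, "tz": 0, "az": -49.9}]}}

```text
$.rows[0]: bad value
```

```bash
python3 - <<'E'
from h import *
S,T=tool(-17.5,0)
delta([.505,.0033,.130],T)
delta([.505,.0033,.061],T)
print(manip.get_state()["joint_pos"].round(2))
E
```

```text
t [ 0.4673 -0.3833  0.0664] a [-6.000e-02 -4.000e-02 -4.988e+01] | now 0.2 [ 0.221  -0.5304  0.1959] F [ 0.5  0.1 -0.2]
t [ 0.4673 -0.3832  0.1354] a [-6.000e-02 -4.000e-02 -4.988e+01] | now 0.2 [ 0.221  -0.5304  0.1959] F [ 0.5  0.1 -0.2]
[-1.29  0.38  0.08  1.27 -0.    1.46]
```

{"fn": "jog_arm", "kwargs": {"rows": [{"gripper": 0, "tx": 0.467, "ty": -0.383, "tz": 0, "ax": 0, "ay": 0, "az": -49.9}, {"gripper": 0, "tx": 0.467, "ty": -0.383, "tz": 0, "ax": 0, "ay": 0, "az": -49.9}, {"gripper": 0, "tx": 0.467, "ty": -0.383, "tz": 0, "ax": 0, "ay": 0, "az": -49.9}, {"gripper": 0, "tx": 0.467, "ty": -0.383, "tz": 0, "ax": 0, "ay": 0, "az": -49.9}, {"gripper": 0, "tx": 0.467, "ty": -0.383, "tz": 0, "ax": 0, "ay": 0, "az": -49.9}, {"gripper": 0, "tx": 0.467, "ty": -0.383, "tz": 0, "ax": 0, "ay": 0, "az": -49.9}, {"gripper": 0, "tx": 0.467, "ty": -0.383, "tz": 0, "ax": 0, "ay": 0, "az": -49.9}, {"gripper": 0, "tx": 0.467, "ty": -0.383, "tz": 0, "ax": 0, "ay": 0, "az": -49.9}, {"gripper": 0, "tx": 0.467, "ty": -0.383, "tz": 0, "ax": 0, "ay": 0, "az": -49.9}, {"gripper": 0, "tx": 0.467, "ty": -0.383, "tz": 0, "ax": 0, "ay": 0, "az": -49.9}, {"gripper": 0, "tx": 0.467, "ty": -0.383, "tz": 0, "ax": 0, "ay": 0, "az": -49.9}, {"gripper": 0, "tx": 0.467, "ty": -0.383, "tz": 0, "ax": 0, "ay": 0, "az": -49.9}]}}

```text
time: 1.2
position: [0.4565, -0.0874, 0.1966]
ee_rot: [2.533, 1.858, -0.0]
contact_force: [0.8, -0.6, 0.3]
finger_gap: 0.0857
```

```bash
python3 - <<'E'
from h import *
S,T=tool(-17.5,0)
delta([.505,.0033,.130],T)
delta([.505,.0033,.061],T)
print(manip.get_state()["joint_pos"].round(2))
E
```

```text
t [0.1011 0.019  0.0665] a [0.02 0.01 0.02] | now 1.2 [ 0.4565 -0.0874  0.1966] F [ 0.8 -0.6  0.3]
t [0.1011 0.019  0.1355] a [0.02 0.01 0.02] | now 1.2 [ 0.4565 -0.0874  0.1966] F [ 0.8 -0.6  0.3]
[-0.33  0.15 -0.22  1.2  -0.    1.55]
```

{"fn": "jog_arm", "kwargs": {"rows": [{"gripper": 0, "tx": 0.101, "ty": 0.019, "tz": 0.0, "ax": 0, "ay": 0, "az": 0}, {"gripper": 0, "tx": 0.101, "ty": 0.019, "tz": 0.0, "ax": 0, "ay": 0, "az": 0}, {"gripper": 0, "tx": 0.101, "ty": 0.019, "tz": 0.0, "ax": 0, "ay": 0, "az": 0}, {"gripper": 0, "tx": 0.101, "ty": 0.019, "tz": 0.03, "ax": 0, "ay": 0, "az": 0}, {"gripper": 0, "tx": 0.101, "ty": 0.019, "tz": 0.06, "ax": 0, "ay": 0, "az": 0}, {"gripper": 0, "tx": 0.101, "ty": 0.019, "tz": 0.06, "ax": 0, "ay": 0, "az": 0}]}}

```text
time: 1.7
position: [0.5, 0.0024, 0.1311]
ee_rot: [-2.526, -1.856, 0.012]
contact_force: [-2.3, 0.3, -1.3]
finger_gap: 0.0854
```

```bash
python3 - <<'E'
from h import *
S,T=tool(-17.5,0)
delta([.505,.0033,.061],T)
im=[manip.read_camera(n)[:,:,::-1] for n in C]
a=cv2.resize(im[0][200:300,260:360],None,fx=4,fy=4,interpolation=2)
b=cv2.resize(im[1][190:290,270:370],None,fx=4,fy=4,interpolation=2)
cv2.imwrite("pics/a1.png",np.hstack([a,b]))
E
```

```text
t [0.0025 0.0052 0.07  ] a [-0.57  0.12  0.1 ] | now 1.7 [0.5    0.0024 0.1311] F [-2.3  0.3 -1.3]
```

View pics/a1.png

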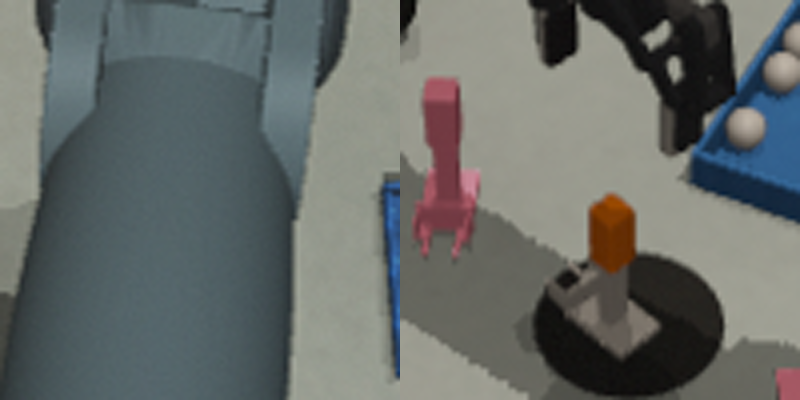

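The side view has the fingers either side of the orange grip, at about x = 555 and 685 with the grip at 612. The arm hides the scoop from the top camera.

```bash
python3 - <<'E'
from h import *
S,T=tool(-17.5,0)
delta([.505,.0033,.061],T)
E
```

```text
t [0.0025 0.0017 0.0748] a [-0.2   0.04  0.02] | now 1.8 [0.5029 0.0014 0.1358] F [0.4 0.4 0.1]
```

{"fn": "jog_arm", "kwargs": {"rows": [{"gripper": 0, "tx": 0.001, "ty": 0.001, "tz": 0.025, "ax": 0, "ay": 0, "az": 0}, {"gripper": 0, "tx": 0.001, "ty": 0.001, "tz": 0.05, "ax": 0, "ay": 0, "az": 0}, {"gripper": 0, "tx": 0.001, "ty": 0.001, "tz": 0.07, "ax": 0, "ay": 0, "az": 0}, {"gripper": 0, "tx": 0.001, "ty": 0.001, "tz": 0.075, "ax": 0, "ay": 0, "az": 0}, {"gripper": 0, "tx": 0.001, "ty": 0.001, "tz": 0.075, "ax": 0, "ay": 0, "az": 0}, {"gripper": 1, "tx": 0.001, "ty": 0.001, "tz": 0.075, "ax": 0, "ay": 0, "az": 0}, {"gripper": 1, "tx": 0.001, "ty": 0.001, "tz": 0.075, "ax": 0, "ay": 0, "az": 0}, {"gripper": 1, "tx": 0.001, "ty": 0.001, "tz": 0.075, "ax": 0, "ay": 0, "az": 0}, {"gripper": 1, "tx": 0.001, "ty": 0.001, "tz": 0.075, "ax": 0, "ay": 0, "az": 0}, {"gripper": 1, "tx": 0.001, "ty": 0.001, "tz": 0.075, "ax": 0, "ay": 0, "az": 0}, {"gripper": 1, "tx": 0.001, "ty": 0.001, "tz": 0.075, "ax": 0, "ay": 0, "az": 0}, {"gripper": 1, "tx": 0.001, "ty": 0.001, "tz": 0.075, "ax": 0, "ay": 0, "az": 0}]}}

```text
time: 2.8
position: [0.5063, 0.0018, 0.0624]
ee_rot: [2.532, 1.858, 0.001]
contact_force: [-0.9, 0.0, 4.5]
finger_gap: 0.017
```

```bash
python3 - <<'E'
from h import *
S,T=tool(-17.5,0)
print(manip.get_state()["finger_gap"])
delta([.505,.0033,.061],T)
E
```

```text
0.016972377056939734
t [ 0.001  -0.0017  0.0014] a [ 0.07 -0.01  0.03] | now 2.8 [0.5063 0.0018 0.0624] F [-0.9  0.   4.5]
```

```bash
cat >> h.py <<'E'
H=.0166;OY=0.
YT=3.1;e=np.array([np.cos(np.radians(YT)),np.sin(np.radians(YT)),0])
TR=np.array([.4668,-.208,0])
B=[np.array([.507,-.1594,0]),np.array([.5094,-.2135,0]),np.array([.5115,-.2446,0])]
def tcp(P,yaw,lean,loc=(.046,0,-.0724)):
    S,T=tool(yaw,lean); return np.array(P)-S@np.array(loc)+S@np.array([0,OY,-H]),T
def tippos(yaw,lean,loc=(.046,0,-.0724)):
    s=manip.get_state();S,T=tool(yaw,lean);return s["position"]-S@np.array([0,OY,-H])+S@np.array(loc)
def trayp(ball,x,c): # tip point at tray-local x on the line of the ball, c above the floor
    P=TR+e*x+(B[ball]-TR-e*((B[ball]-TR)@e)); P[2]=.005+(.055-x)*np.tan(np.radians(4))+c; return P
E
python3 - <<'E'
from h import *
p,T=tool(-17.5,0)
delta(*tcp(trayp(0,-.02,.05),YT,12))
delta(*tcp(trayp(0,-.02,.006),YT,12))
E
```

```text
t [-0.1874 -0.0409 -0.0621] a [ 11.94  -2.15 -20.5 ] | now 2.8 [0.5063 0.0018 0.0624] F [-0.9  0.   4.5]
t [-0.1874 -0.0409 -0.0181] a [ 11.94  -2.15 -20.5 ] | now 2.8 [0.5063 0.0018 0.0624] F [-0.9  0.   4.5]
```

{"fn": "jog_arm", "kwargs": {"rows": [{"gripper": 1, "tx": 0, "ty": 0, "tz": -0.02, "ax": 0, "ay": 0, "az": 0}, {"gripper": 1, "tx": 0, "ty": 0, "tz": -0.05, "ax": 0, "ay": 0, "az": 0}, {"gripper": 1, "tx": 0, "ty": 0, "tz": -0.07, "ax": 0, "ay": 0, "az": 0}, {"gripper": 1, "tx": 0, "ty": 0, "tz": -0.07, "ax": 0, "ay": 0, "az": 0}]}}

```text
time: 3.13
position: [0.5087, 0.0015, 0.1356]
ee_rot: [2.529, 1.855, 0.008]
contact_force: [0.7, 0.4, -1.8]
finger_gap: 0.0168
```

```bash
python3 - <<'E'
from h import *
delta(*tcp(trayp(0,-.02,.05),YT,12))
print(manip.get_state()["finger_gap"])
E
```

```text
t [-0.1878 -0.0434  0.0106] a [ 12.28  -2.15 -20.5 ] | now 3.1333 [0.5087 0.0015 0.1356] F [ 0.7  0.4 -1.8]
0.016848649629529845
```

{"fn": "jog_arm", "kwargs": {"rows": [{"gripper": 1, "tx": -0.187, "ty": -0.041, "tz": 0.008, "ax": 11.94, "ay": -2.15, "az": -20.5}, {"gripper": 1, "tx": -0.187, "ty": -0.041, "tz": 0.008, "ax": 11.94, "ay": -2.15, "az": -20.5}, {"gripper": 1, "tx": -0.187, "ty": -0.041, "tz": 0.008, "ax": 11.94, "ay": -2.15, "az": -20.5}, {"gripper": 1, "tx": -0.187, "ty": -0.041, "tz": 0.008, "ax": 11.94, "ay": -2.15, "az": -20.5}, {"gripper": 1, "tx": -0.187, "ty": -0.041, "tz": 0.008, "ax": 11.94, "ay": -2.15, "az": -20.5}, {"gripper": 1, "tx": -0.187, "ty": -0.041, "tz": 0.008, "ax": 11.94, "ay": -2.15, "az": -20.5}, {"gripper": 1, "tx": -0.187, "ty": -0.041, "tz": 0.008, "ax": 11.94, "ay": -2.15, "az": -20.5}, {"gripper": 1, "tx": -0.187, "ty": -0.041, "tz": 0.008, "ax": 11.94, "ay": -2.15, "az": -20.5}, {"gripper": 1, "tx": -0.187, "ty": -0.041, "tz": 0.03, "ax": 11.94, "ay": -2.15, "az": -20.5}, {"gripper": 1, "tx": -0.187, "ty": -0.041, "tz": 0.045, "ax": 11.94, "ay": -2.15, "az": -20.5}, {"gripper": 1, "tx": -0.187, "ty": -0.041, "tz": 0.045, "ax": 11.94, "ay": -2.15, "az": -20.5}, {"gripper": 1, "tx": -0.187, "ty": -0.041, "tz": 0.045, "ax": 11.94, "ay": -2.15, "az": -20.5}]}}

```text
time: 4.13
position: [0.41, -0.1628, 0.086]
ee_rot: [-2.051, -2.17, 0.23]
contact_force: [-0.2, -0.2, -2.2]
finger_gap: 0.0172
```

```bash
python3 - <<'E'
from h import *
t=tippos(YT,12); print("tip",t,"floor",trayp(0,-.02,0))
delta(*tcp(trayp(0,-.02,.006),YT,12))
im=[manip.read_camera(n)[:,:,::-1] for n in C]
a=cv2.resize(im[0][215:315,340:440],None,fx=4,fy=4,interpolation=2)
b=cv2.resize(im[1][150:250,320:420],None,fx=4,fy=4,interpolation=2)
cv2.imwrite("pics/a2.png",np.hstack([a,b]))
print("tip px",[(proj(n,t)[0]-o)*4 for n,o in(("top",(340,215)),("side",(320,150)))])
E
```

```text
tip [ 0.44329668 -0.16097503  0.02188308] floor [ 0.44432245 -0.16279449  0.01024451]
t [-0.0019  0.0021  0.0053] a [-0.18 -0.06  0.12] | now 4.1333 [ 0.41   -0.1628  0.086 ] F [-0.2 -0.2 -2.2]
tip px [array([137.47526284, 254.18174423]), array([240.02255631, 314.89995413])]
```

View pics/a2.png

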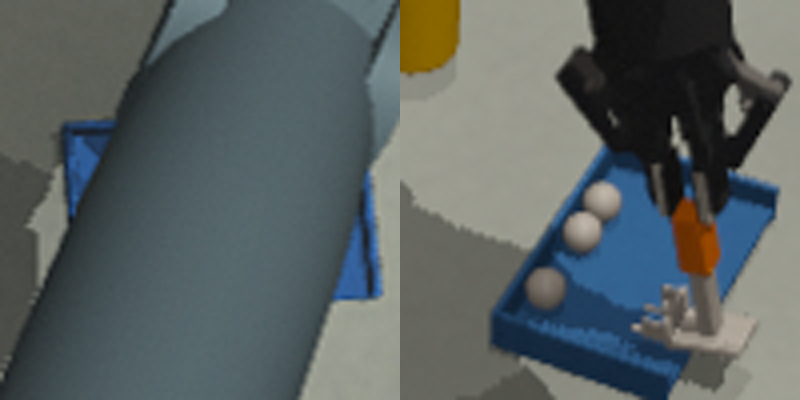

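The side view shows the scoop held with its tines at about (640,325) over the tray floor, mouth towards the dark ball at (545,288). The fingertips seem to overlap only the top of the orange grip, so I'll check the grasp depth.

```bash
python3 - <<'E'
from h import *
s=manip.get_state();print(s["position"])
p=s["position"];M=R.from_rotvec(s["ee_rot"]).as_matrix()
im=manip.read_camera("side")[:,:,::-1]
o=np.array([450-50-20,175])
o=np.array([465,180])-np.array([0,0]);o=np.array([465-0,180])
o=np.array([470,0]);o=np.array([475,0])
o=np.array([320+57,150+30]) 
a=cv2.resize(im[o[1]:o[1]+70,o[0]:o[0]+50],None,fx=8,fy=8,interpolation=2)
f=lambda q:((proj("side",q)[0]-o+.5)*8-.5).round(0)
print("tcp",f(p),"grip bottom/top",f(p-M[:,2]*(H-.021)),f(p-M[:,2]*(H+.021)),"foot",f(p-M[:,2]*(H-.076)))
cv2.imwrite("pics/a3.png",a)
E
```

```text
[ 0.41120275 -0.16376839  0.08721612]
tcp [145. 268.] grip bottom/top [147. 280.] [129. 166.] foot [170. 422.]
```

View pics/a3.png

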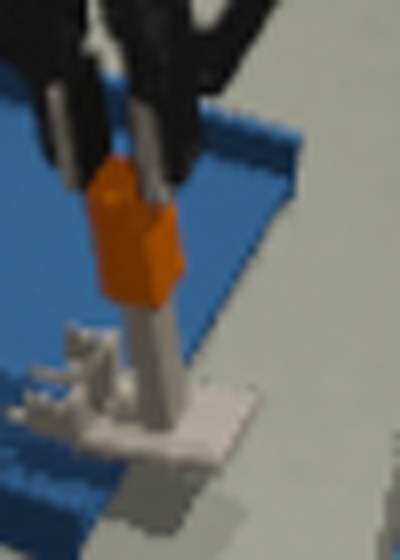

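```bash
python3 - <<'E'
from h import *
S,T=tool(-17.5,0)
for z in(.1358,.149,.16,.17):
  for sg in(1,-1):
    q=np.array([.5029,.0014,z])+sg*S[:,0]*.048
    print(z,sg,(proj("side",q)[0]-[270,190])*4+[400,0])
E
```

```text
0.1358 1 [556.51718    111.12302987]
0.1358 -1 [678.43364958 205.2940355 ]
0.149 1 [555.86671957  93.78970578]
0.149 -1 [678.66194078 187.98022855]
0.16 1 [555.31753409  79.15513366]
0.16 -1 [678.85478634 173.35464951]
0.17 1 [554.8125405   65.69817756]
0.17 -1 [679.0321938  159.89991007]
```

The visible fingertips end about 22 mm behind the stated TCP, so only the top 10 mm or so of the grip is held. I'll put the scoop back on the mat and grip it lower.

```bash
python3 - <<'E'
from h import *
S,T=tool(-17.5,0)
delta([.5063,.0018,.125],T)
E
```

```text
t [ 0.1604  0.0937 -0.0584] a [-11.85   2.19  20.58] | now 4.2833 [ 0.4115 -0.1641  0.0874] F [-0.8 -0.6 -2.8]
```

{"fn": "jog_arm", "kwargs": {"rows": [{"gripper": 1, "tx": 0, "ty": -0.008, "tz": -0.039, "ax": 0, "ay": 0, "az": 0}, {"gripper": 1, "tx": 0.16, "ty": 0.094, "tz": -0.058, "ax": -11.85, "ay": 2.19, "az": 20.6}, {"gripper": 1, "tx": 0.16, "ty": 0.094, "tz": -0.058, "ax": -11.85, "ay": 2.19, "az": 20.6}, {"gripper": 1, "tx": 0.16, "ty": 0.094, "tz": -0.058, "ax": -11.85, "ay": 2.19, "az": 20.6}, {"gripper": 1, "tx": 0.16, "ty": 0.094, "tz": -0.058, "ax": -11.85, "ay": 2.19, "az": 20.6}, {"gripper": 1, "tx": 0.16, "ty": 0.094, "tz": -0.058, "ax": -11.85, "ay": 2.19, "az": 20.6}, {"gripper": 1, "tx": 0.16, "ty": 0.094, "tz": -0.058, "ax": -11.85, "ay": 2.19, "az": 20.6}, {"gripper": 1, "tx": 0.16, "ty": 0.094, "tz": -0.058, "ax": -11.85, "ay": 2.19, "az": 20.6}, {"gripper": 1, "tx": 0.16, "ty": 0.094, "tz": -0.058, "ax": -11.85, "ay": 2.19, "az": 20.6}]}}

```text
time: 5.03
position: [0.5057, 0.0009, 0.1241]
ee_rot: [-2.534, -1.856, 0.002]
contact_force: [-0.9, -0.4, -2.1]
finger_gap: 0.0165
```

```bash
python3 - <<'E'
from h import *
S,T=tool(-17.5,0)
delta([.5063,.0018,.0635],T)
E
```

```text
t [0.0011 0.0003 0.0606] a [-0.07  0.03 -0.06] | now 5.0333 [0.5057 0.0009 0.1241] F [-0.9 -0.4 -2.1]
```

{"fn": "jog_arm", "kwargs": {"rows": [{"gripper": 1, "tx": 0.001, "ty": 0, "tz": 0.03, "ax": 0, "ay": 0, "az": 0}, {"gripper": 1, "tx": 0.001, "ty": 0, "tz": 0.052, "ax": 0, "ay": 0, "az": 0}, {"gripper": 1, "tx": 0.001, "ty": 0, "tz": 0.058, "ax": 0, "ay": 0, "az": 0}, {"gripper": 1, "tx": 0.001, "ty": 0, "tz": 0.061, "ax": 0, "ay": 0, "az": 0}, {"gripper": 1, "tx": 0.001, "ty": 0, "tz": 0.061, "ax": 0, "ay": 0, "az": 0}, {"gripper": 0.5, "tx": 0.001, "ty": 0, "tz": 0.061, "ax": 0, "ay": 0, "az": 0}, {"gripper": 0.5, "tx": 0.001, "ty": 0, "tz": 0.061, "ax": 0, "ay": 0, "az": 0}, {"gripper": 0.5, "tx": 0.001, "ty": 0, "tz": 0.061, "ax": 0, "ay": 0, "az": 0}, {"gripper": 0.5, "tx": 0.001, "ty": 0, "tz": 0.07, "ax": 0, "ay": 0, "az": 0}, {"gripper": 0.5, "tx": 0.001, "ty": 0, "tz": 0.079, "ax": 0, "ay": 0, "az": 0}, {"gripper": 0.5, "tx": 0.001, "ty": 0, "tz": 0.079, "ax": 0, "ay": 0, "az": 0}, {"gripper": 0.5, "tx": 0.001, "ty": 0, "tz": 0.079, "ax": 0, "ay": 0, "az": 0}]}}

```text
time: 6.03
position: [0.5047, 0.0024, 0.0435]
ee_rot: [-2.532, -1.854, 0.004]
contact_force: [-0.1, 0.5, 0.2]
finger_gap: 0.0427
```

{"fn": "jog_arm", "kwargs": {"rows": [{"gripper": 1, "tx": 0, "ty": 0, "tz": 0, "ax": 0, "ay": 0, "az": 0}, {"gripper": 1, "tx": 0, "ty": 0, "tz": 0, "ax": 0, "ay": 0, "az": 0}, {"gripper": 1, "tx": 0, "ty": 0, "tz": 0, "ax": 0, "ay": 0, "az": 0}, {"gripper": 1, "tx": 0, "ty": 0, "tz": 0, "ax": 0, "ay": 0, "az": 0}, {"gripper": 1, "tx": 0, "ty": 0, "tz": 0, "ax": 0, "ay": 0, "az": 0}, {"gripper": 1, "tx": 0, "ty": 0, "tz": 0, "ax": 0, "ay": 0, "az": 0}]}}

```text
time: 6.53
position: [0.506, 0.0022, 0.0448]
ee_rot: [-2.534, -1.855, 0.001]
contact_force: [-0.8, 0.7, 0.9]
finger_gap: 0.0185
```

```bash
python3 - <<'E'
from h import *
s=manip.get_state();p=s["position"];print(p,s["finger_gap"],s["contact_force"])
im=manip.read_camera("side")[:,:,::-1]
cv2.imwrite("pics/a4.png",cv2.resize(im[190:290,270:380],None,fx=5,fy=5,interpolation=2))
E
```

```text
[0.50599068 0.00222985 0.04477338] 0.01854240431133713 [-0.75185853  0.67299446  0.85447365]
```

View pics/a4.png

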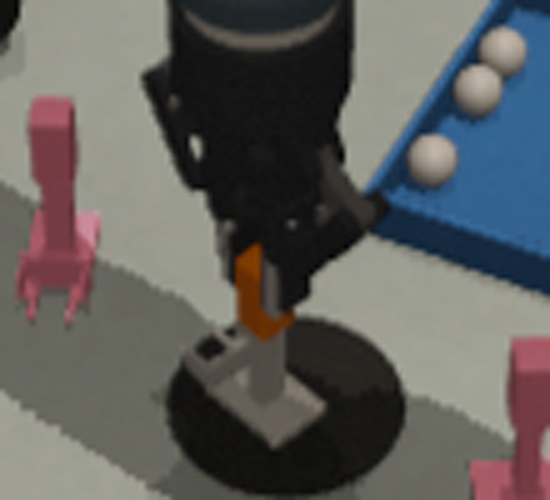

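The grip is now well held. Next, the tray.

```bash
sed -i 's/^H=.*/H=.0342;OY=-.0008/' h.py; python3 - <<'E'
from h import *
delta(*tcp(trayp(0,-.02,.05),YT,12))
E
```

```text
t [-0.1898 -0.0434 -0.0624] a [ 11.79  -2.2  -20.6 ] | now 6.5833 [0.506  0.0022 0.0448] F [-1.1 -0.1  1.5]
```

{"fn": "jog_arm", "kwargs": {"rows": [{"gripper": 1, "tx": 0, "ty": 0, "tz": -0.03, "ax": 0, "ay": 0, "az": 0}, {"gripper": 1, "tx": 0, "ty": 0, "tz": -0.065, "ax": 0, "ay": 0, "az": 0}]}}

```text
time: 6.75
position: [0.5025, 0.0025, 0.1073]
ee_rot: [-2.53, -1.852, 0.01]
contact_force: [1.1, 0.5, -1.6]
finger_gap: 0.0188
```

{"fn": "jog_arm", "kwargs": {"rows": [{"gripper": 1, "tx": -0.19, "ty": -0.043, "tz": 0.0, "ax": 11.8, "ay": -2.2, "az": -20.6}, {"gripper": 1, "tx": -0.19, "ty": -0.043, "tz": 0.0, "ax": 11.8, "ay": -2.2, "az": -20.6}, {"gripper": 1, "tx": -0.19, "ty": -0.043, "tz": 0.0, "ax": 11.8, "ay": -2.2, "az": -20.6}, {"gripper": 1, "tx": -0.19, "ty": -0.043, "tz": 0.0, "ax": 11.8, "ay": -2.2, "az": -20.6}, {"gripper": 1, "tx": -0.19, "ty": -0.043, "tz": 0.0, "ax": 11.8, "ay": -2.2, "az": -20.6}, {"gripper": 1, "tx": -0.19, "ty": -0.043, "tz": 0.0, "ax": 11.8, "ay": -2.2, "az": -20.6}, {"gripper": 1, "tx": -0.19, "ty": -0.043, "tz": 0.025, "ax": 11.8, "ay": -2.2, "az": -20.6}, {"gripper": 1, "tx": -0.19, "ty": -0.043, "tz": 0.04, "ax": 11.8, "ay": -2.2, "az": -20.6}, {"gripper": 1, "tx": -0.19, "ty": -0.043, "tz": 0.044, "ax": 11.8, "ay": -2.2, "az": -20.6}, {"gripper": 1, "tx": -0.19, "ty": -0.043, "tz": 0.044, "ax": 11.8, "ay": -2.2, "az": -20.6}]}}

```text
time: 7.58
position: [0.4065, -0.165, 0.0645]
ee_rot: [-2.053, -2.168, 0.229]
contact_force: [-0.4, -0.2, -2.1]
finger_gap: 0.0186
```

```bash
python3 - <<'E'
from h import *
manip.read_camera("side");manip.read_camera("side")
print("tip",tippos(YT,12),"floor",trayp(0,-.02,0))
delta(*tcp(trayp(0,-.02,.002),YT,12))
E
```

```text
tip [ 0.44491983 -0.16292365  0.01913338] floor [ 0.44432245 -0.16279449  0.01024451]
t [0.0002 0.0009 0.0069] a [-0.01  0.02  0.03] | now 7.6833 [ 0.408  -0.1657  0.0661] F [ 0.  -0.8 -2.4]
```

{"fn": "jog_arm", "kwargs": {"rows": [{"gripper": 1, "tx": 0, "ty": 0.001, "tz": 0.005, "ax": 0, "ay": 0, "az": 0}, {"gripper": 1, "tx": 0, "ty": 0.0017, "tz": 0.008, "ax": 0, "ay": 0, "az": 0}, {"gripper": 1, "tx": 0, "ty": 0.0017, "tz": 0.008, "ax": 0, "ay": 0, "az": 0}, {"gripper": 1, "tx": 0, "ty": 0.0017, "tz": 0.008, "ax": 0, "ay": 0, "az": 0}]}}

```text
time: 8.02
position: [0.4077, -0.1659, 0.0575]
ee_rot: [-2.055, -2.17, 0.229]
contact_force: [1.1, 0.3, -2.2]
finger_gap: 0.0191
```

{"fn": "jog_arm", "kwargs": {"rows": [{"gripper": 1, "tx": 0, "ty": 0.0002, "tz": 0.001, "ax": 0, "ay": 0, "az": 0}, {"gripper": 1, "tx": 0, "ty": 0.0002, "tz": 0.001, "ax": 0, "ay": 0, "az": 0}, {"gripper": 1, "tx": 0, "ty": 0.0002, "tz": 0.001, "ax": 0, "ay": 0, "az": 0}]}}

```text
time: 8.27
position: [0.4078, -0.1661, 0.057]
ee_rot: [-2.056, -2.17, 0.228]
contact_force: [-1.2, 0.6, 3.6]
finger_gap: 0.0189
```

Contact is at tip z ≈ 10.0 mm, against 10.2 expected for the floor. Now I'll slide along the slope.

{"fn": "jog_arm", "kwargs": {"rows": [{"gripper": 1, "tx": 0, "ty": 0.0119, "tz": -0.002, "ax": 0, "ay": 0, "az": 0}, {"gripper": 1, "tx": 0, "ty": 0.0248, "tz": -0.0038, "ax": 0, "ay": 0, "az": 0}, {"gripper": 1, "tx": 0, "ty": 0.0347, "tz": -0.0052, "ax": 0, "ay": 0, "az": 0}, {"gripper": 1, "tx": 0, "ty": 0.0416, "tz": -0.0061, "ax": 0, "ay": 0, "az": 0}, {"gripper": 1, "tx": 0, "ty": 0.0455, "tz": -0.0067, "ax": 0, "ay": 0, "az": 0}, {"gripper": 1, "tx": 0, "ty": 0.0495, "tz": -0.0072, "ax": 0, "ay": 0, "az": 0}, {"gripper": 1, "tx": 0, "ty": 0.0535, "tz": -0.0078, "ax": 0, "ay": 0, "az": 0}, {"gripper": 1, "tx": 0, "ty": 0.0574, "tz": -0.0083, "ax": 0, "ay": 0, "az": 0}, {"gripper": 1, "tx": 0, "ty": 0.0614, "tz": -0.0089, "ax": 0, "ay": 0, "az": 0}, {"gripper": 1, "tx": 0, "ty": 0.0614, "tz": -0.0089, "ax": 0, "ay": 0, "az": 0}]}}

```text
time: 9.1
position: [0.4687, -0.1627, 0.0528]
ee_rot: [-2.055, -2.169, 0.231]
contact_force: [-2.8, 1.0, 5.3]
finger_gap: 0.0186
```

```bash
python3 - <<'E'
from h import *
t=tippos(YT,12)
print("tip",t,"x",(t-TR)@e,"ball target",trayp(0,.0508,0))
delta(*tcp(trayp(0,.0508,0),YT,12))
im=manip.read_camera("side")[:,:,::-1]
cv2.imwrite("pics/a5.png",cv2.resize(im[150:250,320:420],None,fx=5,fy=5,interpolation=2))
E
```

```text
tip [ 0.50565256 -0.15991609  0.00589465] x 0.04139603079352443 ball target [ 0.51501884 -0.15896571  0.00529369]
t [ 0.0004  0.0093 -0.0014] a [-0.13  0.03  0.  ] | now 9.1 [ 0.4687 -0.1627  0.0528] F [-2.8  1.   5.3]
```

View pics/a5.png

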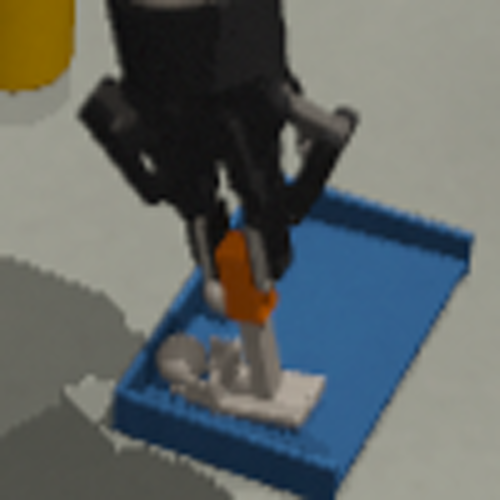

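The side view shows ball 1 at (180,357), lined up with the tines and not yet seated. I'll keep sliding and watch the force.

{"fn": "jog_arm", "kwargs": {"rows": [{"gripper": 1, "tx": 0, "ty": 0.003, "tz": -0.0006, "ax": 0, "ay": 0, "az": 0}, {"gripper": 1, "tx": 0, "ty": 0.006, "tz": -0.001, "ax": 0, "ay": 0, "az": 0}, {"gripper": 1, "tx": 0, "ty": 0.0085, "tz": -0.0013, "ax": 0, "ay": 0, "az": 0}, {"gripper": 1, "tx": 0, "ty": 0.0085, "tz": -0.0013, "ax": 0, "ay": 0, "az": 0}]}}

```text
time: 9.48
position: [0.4772, -0.1622, 0.0522]
ee_rot: [-2.055, -2.169, 0.231]
contact_force: [-4.2, 0.2, 5.7]
finger_gap: 0.0187
```

```bash
python3 - <<'E'
from h import *
t=tippos(YT,12)
print("tip",t,"x",(t-TR)@e)
delta(*tcp(trayp(0,.0515,0),YT,12))
E
```

```text
tip [ 0.51419864 -0.15935733  0.00529965] x 0.049959815312070645
t [ 0.0003  0.0015 -0.0003] a [-0.12  0.02  0.  ] | now 9.4833 [ 0.4772 -0.1622  0.0522] F [-4.2  0.2  5.7]
```

{"fn": "jog_arm", "kwargs": {"rows": [{"gripper": 1, "tx": 0, "ty": 0.0015, "tz": -0.0002, "ax": 0, "ay": 0, "az": 0}, {"gripper": 1, "tx": 0, "ty": 0.0025, "tz": -0.0003, "ax": 0, "ay": 0, "az": 0}, {"gripper": 1, "tx": 0, "ty": 0.0025, "tz": -0.0003, "ax": 0, "ay": 0, "az": 0}]}}

```text
time: 9.73
position: [0.4782, -0.1621, 0.0522]
ee_rot: [-2.053, -2.168, 0.234]
contact_force: [-6.6, 0.4, 8.5]
finger_gap: 0.019
```

```bash
python3 - <<'E'
from h import *
t=tippos(YT,12)
x=(t-TR)@e;print("tip",t,"x",x)
# lean back to 0: pocket moves up 8mm and back 3mm, then up 60
P=(.036,0,-.0608)
p=tippos(YT,12,P);print("pocket",p)
for l,b,u in((8,.0005,.003),(4,.002,.007),(0,.004,.012),(-3,.006,.018),(-3,.012,.060)):
    delta(*tcp(p-e*b+[0,0,u],YT,l,P))
E
```

```text
tip [ 0.51517881 -0.15927354  0.00530079] x 0.05094308494452472
pocket [ 0.50781989 -0.15967209  0.01872641]
t [-0.     -0.0029 -0.0002] a [-4.27  0.03 -0.  ] | now 9.7333 [ 0.4782 -0.1621  0.0522] F [-6.6  0.4  8.5]
t [-0.     -0.0068 -0.0011] a [-8.27  0.03 -0.  ] | now 9.7333 [ 0.4782 -0.1621  0.0522] F [-6.6  0.4  8.5]
t [-0.     -0.0112 -0.0028] a [-12.27   0.03   0.  ] | now 9.7333 [ 0.4782 -0.1621  0.0522] F [-6.6  0.4  8.5]
t [-0.     -0.0153 -0.0061] a [-15.27   0.03   0.  ] | now 9.7333 [ 0.4782 -0.1621  0.0522] F [-6.6  0.4  8.5]
t [-0.     -0.0301 -0.0458] a [-15.27   0.03   0.  ] | now 9.7333 [ 0.4782 -0.1621  0.0522] F [-6.6  0.4  8.5]
```

The force rises at the predicted depth, so the ball should be seated. I'll lean back and lift.

{"fn": "jog_arm", "kwargs": {"rows": [{"gripper": 1, "tx": 0, "ty": -0.0015, "tz": -0.0001, "ax": -2.2, "ay": 0, "az": 0}, {"gripper": 1, "tx": 0, "ty": -0.003, "tz": -0.0003, "ax": -4.3, "ay": 0, "az": 0}, {"gripper": 1, "tx": 0, "ty": -0.005, "tz": -0.0007, "ax": -6.3, "ay": 0, "az": 0}, {"gripper": 1, "tx": 0, "ty": -0.007, "tz": -0.0012, "ax": -8.3, "ay": 0, "az": 0}, {"gripper": 1, "tx": 0, "ty": -0.0112, "tz": -0.0028, "ax": -12.3, "ay": 0, "az": 0}, {"gripper": 1, "tx": 0, "ty": -0.0153, "tz": -0.0061, "ax": -15, "ay": 0, "az": 0}, {"gripper": 1, "tx": 0, "ty": -0.0195, "tz": -0.018, "ax": -15, "ay": 0, "az": 0}, {"gripper": 1, "tx": 0, "ty": -0.026, "tz": -0.035, "ax": -15, "ay": 0, "az": 0}, {"gripper": 1, "tx": 0, "ty": -0.03, "tz": -0.046, "ax": -15, "ay": 0, "az": 0}, {"gripper": 1, "tx": 0, "ty": -0.03, "tz": -0.046, "ax": -15, "ay": 0, "az": 0}]}}

```text
time: 10.57
position: [0.4622, -0.164, 0.1049]
ee_rot: [2.133, 2.251, 0.061]
contact_force: [0.3, 0.1, -2.6]
finger_gap: 0.019
```

```bash
python3 - <<'E'
from h import *
ims={}
for n in C: ims[n]=manip.read_camera(n)[:,:,::-1]
for i in range(8): manip.get_state()
s=manip.get_state();print(s["contact_force"])
p=tippos(YT,-3,(.036,0,-.0608))
o=proj("side",p)[0];print("pocket",p,"px",o)
o=o.astype(int)-[55,55]
a=cv2.resize(ims["side"][o[1]:o[1]+100,o[0]:o[0]+100],None,fx=5,fy=5,interpolation=2)
cv2.imwrite("pics/a6.png",a);print(o)
E
```

```text
[ 0.20447592 -0.25090754 -2.69271274]
pocket [ 0.4984928  -0.16044703  0.07803147] px [360.12989843 204.01523181]
[305 149]
```

View pics/a6.png

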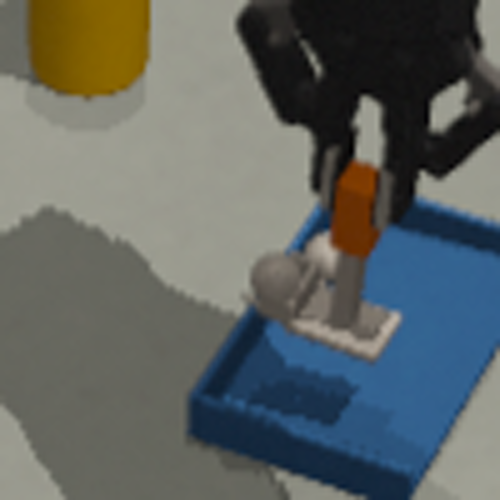

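The side view shows the ball sitting in the lifted scoop at (277,283). Next I'll plan a smoothly ramped carry to the race.

```bash
cat >> h.py <<'E'
RC=np.array([.5058,.240,0]);PK=(.036,0,-.0608)
def rel(p,Rt):
    s=manip.get_state();M=R.from_rotvec(s["ee_rot"]).as_matrix()
    return M.T@(p-s["position"]),R.from_matrix(M.T@Rt).as_rotvec(degrees=True)
def plan(keys,fr):
    """keys: list of (tip xyz,yaw,lean); fr: fractions between first and last; prints rows"""
    (P0,y0,l0),(P1,y1,l1)=keys
    for f in fr:
        t,a=rel(*tcp(P0+(P1-P0)*f,y0+(y1-y0)*f,l0+(l1-l0)*f)); print(round(f,3),t.round(4),a.round(1))
def ramp(n):
    u=np.arange(1,n+1)/n; return u*u*(3-2*u)
E
python3 - <<'E'
from h import *
t=tippos(YT,-3);print(t,manip.get_state()["position"])
yr=25;d=np.array([np.cos(np.radians(yr)),np.sin(np.radians(yr)),0])
G=RC+d*.008+[0,0,.095]
plan([(t,YT,-3),(t+[0,0,.025],YT,-7)],[.3,.7,1])
plan([(t+[0,0,.025],YT,-7),(G,yr,-7)],ramp(18))
E
```

```text
[ 0.50907069 -0.15987415  0.06697072] [ 0.46124791 -0.16326531  0.10271092]
0.3 [-0.     -0.0004 -0.0065] [-1.2  0.  -0. ]
0.7 [-0.     -0.0009 -0.0152] [-2.8  0.  -0. ]
1 [-0.     -0.0012 -0.0217] [-4.  0. -0.]
0.009 [ 0.0034 -0.001  -0.0217] [-4.   0.  -0.2]
0.034 [ 0.0131 -0.0003 -0.0217] [-4.   0.1 -0.8]
0.074 [ 0.0284  0.0007 -0.0218] [-4.   0.2 -1.6]
0.126 [ 0.0484  0.0021 -0.0219] [-4.   0.3 -2.8]
0.189 [ 0.0723  0.0038 -0.022 ] [-4.   0.4 -4.1]
0.259 [ 0.0994  0.0058 -0.0221] [-4.   0.5 -5.7]
0.336 [ 0.1288  0.008  -0.0223] [-4.   0.7 -7.3]
0.417 [ 0.1598  0.0103 -0.0224] [-4.   0.8 -9.1]
0.5 [ 0.1917  0.0128 -0.0225] [ -4.    1.  -10.9]
0.583 [ 0.2235  0.0153 -0.0227] [ -4.    1.1 -12.7]
0.664 [ 0.2546  0.0178 -0.0228] [ -3.9   1.3 -14.5]
0.741 [ 0.2841  0.0202 -0.0229] [ -3.9   1.4 -16.2]
0.811 [ 0.3112  0.0224 -0.023 ] [ -3.9   1.6 -17.7]
0.874 [ 0.3352  0.0244 -0.0231] [ -3.9   1.7 -19.1]
0.926 [ 0.3552  0.0261 -0.0232] [ -3.9   1.8 -20.2]
0.966 [ 0.3705  0.0274 -0.0232] [ -3.9   1.9 -21.1]
0.991 [ 0.3803  0.0283 -0.0233] [ -3.9   1.9 -21.6]
1.0 [ 0.3837  0.0286 -0.0233] [ -3.9   1.9 -21.8]
```

{"fn": "jog_arm", "kwargs": {"rows": [{"gripper": 1, "tx": 0.012, "ty": -0.0005, "tz": -0.006, "ax": -2, "ay": 0.1, "az": -0.7}, {"gripper": 1, "tx": 0.036, "ty": 0.001, "tz": -0.014, "ax": -4, "ay": 0.2, "az": -2}, {"gripper": 1, "tx": 0.072, "ty": 0.004, "tz": -0.02, "ax": -4, "ay": 0.4, "az": -4.1}, {"gripper": 1, "tx": 0.113, "ty": 0.007, "tz": -0.022, "ax": -4, "ay": 0.6, "az": -6.4}, {"gripper": 1, "tx": 0.154, "ty": 0.01, "tz": -0.022, "ax": -4, "ay": 0.8, "az": -8.7}, {"gripper": 1, "tx": 0.195, "ty": 0.013, "tz": -0.022, "ax": -4, "ay": 1, "az": -11}, {"gripper": 1, "tx": 0.236, "ty": 0.016, "tz": -0.023, "ax": -4, "ay": 1.2, "az": -13.4}, {"gripper": 1, "tx": 0.277, "ty": 0.0195, "tz": -0.023, "ax": -3.9, "ay": 1.4, "az": -15.7}, {"gripper": 1, "tx": 0.315, "ty": 0.0225, "tz": -0.023, "ax": -3.9, "ay": 1.6, "az": -17.8}, {"gripper": 1, "tx": 0.349, "ty": 0.0255, "tz": -0.023, "ax": -3.9, "ay": 1.7, "az": -19.8}, {"gripper": 1, "tx": 0.373, "ty": 0.0275, "tz": -0.023, "ax": -3.9, "ay": 1.8, "az": -21.1}, {"gripper": 1, "tx": 0.384, "ty": 0.0285, "tz": -0.023, "ax": -3.9, "ay": 1.9, "az": -21.8}]}}

```text
time: 11.67
position: [0.4662, 0.225, 0.1257]
ee_rot: [1.646, 2.597, 0.156]
contact_force: [0.5, -0.7, -3.7]
finger_gap: 0.0185
```

```bash
python3 - <<'E'
from h import *
manip.read_camera("top");manip.read_camera("top");manip.read_camera("side")
s=manip.get_state();print(s["time"],s["contact_force"],s["position"])
yr=25;d=np.array([np.cos(np.radians(yr)),np.sin(np.radians(yr)),0])
t=tippos(yr,-7);print(t,RC+d*.008)
for z,l in((.07,-7),(.04,-4),(.026,0),(.0205,4),(.018,6),(.016,8),(.014,10),(.0125,12),(.011,14),(.010,16),(.009,18),(.009,20),(.009,22),(.009,24),(.009,26)):
    a,b=rel(*tcp(RC+d*.008+[0,0,z],yr,l));print(l,a.round(4),b.round(1))
E
```

```text
11.8167 [-0.13475926 -0.04088091 -2.55696323] [0.46644263 0.22173879 0.12591761]
[0.51170318 0.24372683 0.09360834] [0.51305046 0.24338095 0.        ]
-7 [-0.0009 -0.0017  0.0236] [-0.2  0.   0. ]
-4 [-0.0009 -0.0032  0.051 ] [2.8 0.  0. ]
0 [-0.0009 -0.0019  0.0619] [6.8 0.  0. ]
4 [-0.0009  0.0005  0.0646] [10.8  0.   0. ]
6 [-0.0009  0.0019  0.0658] [12.8  0.   0. ]
8 [-0.0009  0.0033  0.0665] [14.8  0.   0. ]
10 [-0.0009  0.0048  0.0673] [16.8  0.   0. ]
12 [-0.0009  0.0064  0.0677] [18.8  0.   0. ]
14 [-0.0009  0.008   0.0681] [20.8  0.   0. ]
16 [-0.0009  0.0097  0.0681] [22.8  0.   0. ]
18 [-0.0009  0.0115  0.0682] [24.8  0.   0. ]
20 [-0.0009  0.0134  0.0673] [26.8  0.   0. ]
22 [-0.0009  0.0153  0.0665] [28.8  0.   0. ]
24 [-0.0009  0.0173  0.0658] [30.8  0.   0. ]
26 [-0.0009  0.0192  0.0651] [32.8  0.   0. ]
```

{"fn": "jog_arm", "kwargs": {"rows": [{"gripper": 1, "tx": -0.001, "ty": -0.001, "tz": 0.01, "ax": 0, "ay": 0, "az": 0}, {"gripper": 1, "tx": -0.001, "ty": -0.0017, "tz": 0.024, "ax": 0, "ay": 0, "az": 0}, {"gripper": 1, "tx": -0.001, "ty": -0.003, "tz": 0.04, "ax": 1.5, "ay": 0, "az": 0}, {"gripper": 1, "tx": -0.001, "ty": -0.0032, "tz": 0.051, "ax": 2.8, "ay": 0, "az": 0}, {"gripper": 1, "tx": -0.001, "ty": -0.0026, "tz": 0.057, "ax": 4.8, "ay": 0, "az": 0}, {"gripper": 1, "tx": -0.001, "ty": -0.0019, "tz": 0.061, "ax": 6.8, "ay": 0, "az": 0}, {"gripper": 1, "tx": -0.001, "ty": -0.0019, "tz": 0.0615, "ax": 6.8, "ay": 0, "az": 0}, {"gripper": 1, "tx": -0.001, "ty": -0.0019, "tz": 0.0615, "ax": 6.8, "ay": 0, "az": 0}]}}

```text
time: 12.48
position: [0.473, 0.2219, 0.0653]
ee_rot: [1.691, 2.647, 0.002]
contact_force: [-0.3, 0.7, -2.7]
finger_gap: 0.0184
```

```bash
python3 - <<'E'
from h import *
manip.read_camera("top")
s=manip.get_state();print(s["time"],s["contact_force"],s["position"])
yr=25;d=np.array([np.cos(np.radians(yr)),np.sin(np.radians(yr)),0])
t=tippos(yr,0);print(t,RC+d*.008)
for z,l in((.0205,4),(.018,6),(.016,8),(.014,10),(.0125,12),(.011,14),(.010,16),(.009,18),(.009,20),(.009,24),(.009,28)):
    a,b=rel(*tcp(RC+d*.008+[0,0,z],yr,l));print(l,a.round(4),b.round(1))
E
```

```text
12.5333 [-1.06479071  0.25193747 -2.49453534] [0.47272921 0.22212703 0.06568132]
[0.51408128 0.24229251 0.02748132] [0.51305046 0.24338095 0.        ]
4 [0.0014 0.0023 0.0039] [ 4.1  0.  -0.1]
6 [0.0014 0.0038 0.0049] [ 6.1  0.  -0.1]
8 [0.0014 0.0053 0.0055] [ 8.1 -0.  -0.1]
10 [0.0014 0.0068 0.0061] [10.1 -0.  -0.1]
12 [0.0014 0.0085 0.0063] [12.1 -0.  -0.1]
14 [0.0014 0.0101 0.0065] [14.1 -0.  -0.1]
16 [0.0014 0.0118 0.0063] [16.1 -0.  -0.1]
18 [0.0015 0.0136 0.0062] [18.1 -0.  -0.1]
20 [0.0015 0.0154 0.0051] [20.1 -0.  -0.1]
24 [0.0015 0.019  0.0031] [24.1 -0.  -0.1]
28 [0.0015 0.0228 0.0014] [28.1 -0.  -0.1]
```

{"fn": "jog_arm", "kwargs": {"rows": [{"gripper": 1, "tx": 0.001, "ty": 0.0023, "tz": 0.0037, "ax": 4.1, "ay": 0, "az": 0}, {"gripper": 1, "tx": 0.001, "ty": 0.0038, "tz": 0.0049, "ax": 6.1, "ay": 0, "az": 0}, {"gripper": 1, "tx": 0.001, "ty": 0.0053, "tz": 0.0055, "ax": 8.1, "ay": 0, "az": 0}, {"gripper": 1, "tx": 0.001, "ty": 0.0068, "tz": 0.0061, "ax": 10.1, "ay": 0, "az": 0}, {"gripper": 1, "tx": 0.001, "ty": 0.0077, "tz": 0.0062, "ax": 11.1, "ay": 0, "az": 0}, {"gripper": 1, "tx": 0.001, "ty": 0.0085, "tz": 0.0063, "ax": 12.1, "ay": 0, "az": 0}, {"gripper": 1, "tx": 0.001, "ty": 0.0093, "tz": 0.0064, "ax": 13.1, "ay": 0, "az": 0}, {"gripper": 1, "tx": 0.001, "ty": 0.0101, "tz": 0.0065, "ax": 14.1, "ay": 0, "az": 0}, {"gripper": 1, "tx": 0.001, "ty": 0.0118, "tz": 0.0063, "ax": 16.1, "ay": 0, "az": 0}, {"gripper": 1, "tx": 0.001, "ty": 0.0136, "tz": 0.0062, "ax": 18.1, "ay": 0, "az": 0}, {"gripper": 1, "tx": 0.001, "ty": 0.0154, "tz": 0.0051, "ax": 20.1, "ay": 0, "az": 0}, {"gripper": 1, "tx": 0.001, "ty": 0.0154, "tz": 0.0051, "ax": 20.1, "ay": 0, "az": 0}]}}

```text
time: 13.53
position: [0.4873, 0.2306, 0.0605]
ee_rot: [-1.572, -2.464, 0.433]
contact_force: [-0.2, 0.3, -2.1]
finger_gap: 0.0185
```

```bash
python3 - <<'E'
from h import *
cv2.imwrite("pics/q1.png",manip.read_camera("side")[:,:,::-1])
s=manip.get_state();print(s["time"],s["contact_force"],s["position"])
yr=25;d=np.array([np.cos(np.radians(yr)),np.sin(np.radians(yr)),0])
print(tippos(yr,20))
# brass mask extents and bright non-brass blobs in dish
for n in("side","top"):
    im=manip.read_camera(n); c=proj(n,RC+[0,0,.018])[0].astype(int)
    h=cv2.cvtColor(im,cv2.COLOR_RGB2HSV)[c[1]-28:c[1]+28:2,c[0]-32:c[0]+32:2]
    print(n,c);print("\n".join("".join("b" if 10<p[0]<28 and p[1]>110 else ("O" if p[2]>150 and p[1]<70 else ("." if p[2]>90 else "#")) for p in r) for r in h))
E
```

```text
13.5833 [ 0.24832152 -0.19203366 -1.95514241] [0.48718225 0.23058805 0.06065697]
[0.51417903 0.24405956 0.00902778]
side [265 341]
.############bb#######..........
...#...##.###bbb.#####..........
.........#.##bbbb.####..........
.........##.#bbbb#.###..........
..........#.#bbbbb###...........
...........#.#bbbb#..b..........
.............bbbbbbbbb..........
..........bbbbbbbbbbbbbb........
.........bbbbbbbbbbbb..bb.......
........bbbbbbbbbbb..#.bbb......
.......bbbbbbbbb.....#..bbb.....
......bbbbbbbbbb......#.........
......b.O..bbbbbb...............
.....b.OOOObbbbb................
.....b.OOO..bb.....#............
OOOOOb.OOO..bbb##.##............
OOOOOb.....bbb.##.##..........#.
OOOO.bbb..bbbb....##............
OOOOObbbbbbbbbb....#....bbbb.#..
OOOOObbbbbbbbbbbbbbbbbbbbbbb.#..
OOOOO.bbbbbbbbbbbbbbbbbbbbb..#..
OOOOOObbbbbbbbbbbbbbbbbbbbb.##..
OO..OO.bbbbbbbbbbbbbbbbbbb..##..
OOOOOOO.bbbbbbbbbbbbbbbbb..#....
...OOOO..bbbbbbbbbbbbbbb........
OO....O...bbbbbbbbbbbb..........
..OOO........bbbbbb.............
..OOOO..........................
top [205 253]
###############................
[... 192 characters left out ...]
.......
.###############bbbbbbbb........
.###############bbbbbbbbb.......
.###############bbbbbbbbbb......
.###############bbbbbbbbbb......
.###############bbbbbbbbbbb.....
..###############b..bbbbbbb.....
..###############b..bbbbbbb.#...
..#################..bbbbbb.....
...##################bbbbbb.....
...###############.#.bbbbbb.....
...##########b##.b#...bbbbb.....
...#########bb#.####..bbbb...#..
############bbb.#####..bbb......
############bbb.#####..bb.......
#############bbb#.##............
.....########bbb#...............
.....#########bbb......#.....#..
......#########bb......#...#....
......########.....#####........
.....##########..####...........
......#########..............##.
```

The weight fell from 2.5 to 1.95 N, and the side picture has a bright blob in the dish at about (250,342), so ball 1 is out. I'll lift and go back for ball 2.

```bash
python3 - <<'E'
from h import *
print("ball1",ray("side",(250,342),.0185)-RC)
im=cv2.imread("pics/q1.png");g=im[:,:,::-1]
for b in B:
    c=proj("side",b+[0,0,.0184])[0];u,v=c.round().astype(int)
    k=(cv2.cvtColor(im,cv2.COLOR_BGR2HSV)[v-12:v+13,u-12:u+13,1]<70)
    q=cv2.moments(k.astype(np.uint8),True);print(c,k.sum(),(q["m10"]/max(q["m00"],1)+u-12,q["m01"]/max(q["m00"],1)+v-12))
delta(*tcp(trayp(1,-.02,.05),YT,12))
delta(*tcp(trayp(1,-.02,.008),YT,12))
E
```

```text
ball1 [0.02700596 0.01644614 0.0185    ]
[356.00564238 220.9152873 ] 128 (np.float64(350.9609375), np.float64(213.5234375))
[365.33771974 207.09775785] 431 (np.float64(365.98375870069606), np.float64(203.32714617169373))
[370.2682388  199.32150093] 613 (np.float64(370.21044045676996), np.float64(198.7862969004894))
t [-0.376  -0.2592  0.0447] a [-7.76  6.01 21.03] | now 13.6833 [0.4865 0.2305 0.0612] F [-0.5 -0.1 -2.1]
t [-0.376  -0.2449  0.0843] a [-7.76  6.01 21.03] | now 13.6833 [0.4865 0.2305 0.0612] F [-0.5 -0.1 -2.1]
```

{"fn": "jog_arm", "kwargs": {"rows": [{"gripper": 1, "tx": 0, "ty": -0.004, "tz": -0.011, "ax": 0, "ay": 0, "az": 0}, {"gripper": 1, "tx": 0, "ty": -0.014, "tz": -0.038, "ax": 0, "ay": 0, "az": 0}, {"gripper": 1, "tx": 0, "ty": -0.024, "tz": -0.066, "ax": 0, "ay": 0, "az": 0}, {"gripper": 1, "tx": 0, "ty": -0.024, "tz": -0.066, "ax": 0, "ay": 0, "az": 0}]}}

```text
time: 14.02
position: [0.4884, 0.2314, 0.138]
ee_rot: [-1.575, -2.471, 0.424]
contact_force: [0.7, 0.6, -1.8]
finger_gap: 0.0188
```

```bash
python3 - <<'E'
from h import *
delta(*tcp(trayp(1,-.02,.05),YT,12))
delta(*tcp(trayp(1,-.02,.008),YT,12))
E
```

```text
t [-0.3758 -0.236   0.1163] a [-7.32  5.98 21.06] | now 14.0167 [0.4884 0.2314 0.138 ] F [ 0.7  0.6 -1.8]
t [-0.3758 -0.222   0.1559] a [-7.32  5.98 21.06] | now 14.0167 [0.4884 0.2314 0.138 ] F [ 0.7  0.6 -1.8]
```

```bash
python3 - <<'E'
from h import *
for x,c in((.045,.085),(-.02,.05),(-.02,.008)): delta(*tcp(trayp(1,x,c),YT,12))
E
```

```text
t [-0.4001 -0.1892  0.0675] a [-7.32  5.98 21.06] | now 14.0167 [0.4884 0.2314 0.138 ] F [ 0.7  0.6 -1.8]
t [-0.3758 -0.236   0.1163] a [-7.32  5.98 21.06] | now 14.0167 [0.4884 0.2314 0.138 ] F [ 0.7  0.6 -1.8]
t [-0.3758 -0.222   0.1559] a [-7.32  5.98 21.06] | now 14.0167 [0.4884 0.2314 0.138 ] F [ 0.7  0.6 -1.8]
```

{"fn": "jog_arm", "kwargs": {"rows": [{"gripper": 1, "tx": -0.4, "ty": -0.189, "tz": 0.065, "ax": -7.5, "ay": 6, "az": 21.05}, {"gripper": 1, "tx": -0.4, "ty": -0.189, "tz": 0.065, "ax": -7.5, "ay": 6, "az": 21.05}, {"gripper": 1, "tx": -0.4, "ty": -0.189, "tz": 0.065, "ax": -7.5, "ay": 6, "az": 21.05}, {"gripper": 1, "tx": -0.4, "ty": -0.189, "tz": 0.065, "ax": -7.5, "ay": 6, "az": 21.05}, {"gripper": 1, "tx": -0.4, "ty": -0.189, "tz": 0.065, "ax": -7.5, "ay": 6, "az": 21.05}, {"gripper": 1, "tx": -0.4, "ty": -0.189, "tz": 0.065, "ax": -7.5, "ay": 6, "az": 21.05}, {"gripper": 1, "tx": -0.4, "ty": -0.189, "tz": 0.065, "ax": -7.5, "ay": 6, "az": 21.05}, {"gripper": 1, "tx": -0.4, "ty": -0.189, "tz": 0.065, "ax": -7.5, "ay": 6, "az": 21.05}, {"gripper": 1, "tx": -0.4, "ty": -0.189, "tz": 0.065, "ax": -7.5, "ay": 6, "az": 21.05}, {"gripper": 1, "tx": -0.4, "ty": -0.189, "tz": 0.065, "ax": -7.5, "ay": 6, "az": 21.05}, {"gripper": 1, "tx": -0.4, "ty": -0.189, "tz": 0.065, "ax": -7.5, "ay": 6, "az": 21.05}, {"gripper": 1, "tx": -0.4, "ty": -0.189, "tz": 0.065, "ax": -7.5, "ay": 6, "az": 21.05}]}}

```text
time: 15.02
position: [0.4734, -0.2223, 0.1354]
ee_rot: [-2.064, -2.163, 0.239]
contact_force: [0.8, 0.7, -1.6]
finger_gap: 0.0187
```

```bash
python3 - <<'E'
from h import *
im=manip.read_camera("side");cv2.imwrite("pics/q2.png",im[:,:,::-1])
print("tip",tippos(YT,12))
for x,c in((-.02,.05),(-.02,.008)): delta(*tcp(trayp(1,x,c),YT,12))
E
```

```text
tip [ 0.51041169 -0.21624085  0.08834547]
t [ 0.0026 -0.0557  0.0409] a [-0.26  0.1  -0.31] | now 15.0667 [ 0.4735 -0.219   0.1353] F [-0.7  0.6 -3.1]
t [ 0.0027 -0.0468  0.0819] a [-0.26  0.1  -0.31] | now 15.0667 [ 0.4735 -0.219   0.1353] F [-0.7  0.6 -3.1]
```

{"fn": "jog_arm", "kwargs": {"rows": [{"gripper": 1, "tx": 0.001, "ty": -0.03, "tz": 0.0, "ax": -0.1, "ay": 0, "az": -0.1}, {"gripper": 1, "tx": 0.001, "ty": -0.056, "tz": 0.03, "ax": -0.1, "ay": 0, "az": -0.1}, {"gripper": 1, "tx": 0.001, "ty": -0.052, "tz": 0.06, "ax": -0.1, "ay": 0, "az": -0.1}, {"gripper": 1, "tx": 0.001, "ty": -0.047, "tz": 0.081, "ax": -0.1, "ay": 0, "az": -0.1}, {"gripper": 1, "tx": 0.001, "ty": -0.047, "tz": 0.081, "ax": -0.1, "ay": 0, "az": -0.1}, {"gripper": 1, "tx": 0.001, "ty": -0.047, "tz": 0.081, "ax": -0.1, "ay": 0, "az": -0.1}]}}

```text
time: 15.57
position: [0.4095, -0.2171, 0.0656]
ee_rot: [-2.049, -2.169, 0.235]
contact_force: [-0.2, -0.6, -2.1]
finger_gap: 0.0188
```

```bash
python3 - <<'E'
from h import *
im=manip.read_camera("side");manip.read_camera("top")
t=tippos(YT,12);print("tip",t,"floor",trayp(1,-.02,0))
delta(*tcp(trayp(1,-.02,.001),YT,12))
# ball position: circle match in side
c=proj("side",B[1]+[0,0,.0184])[0].astype(int)-30
g=cv2.cvtColor(im,cv2.COLOR_RGB2GRAY)[c[1]:c[1]+60,c[0]:c[0]+60]
g=cv2.resize(g,None,fx=4,fy=4,interpolation=2)
q=cv2.HoughCircles(g,cv2.HOUGH_GRADIENT,1,15,param1=80,param2=14,minRadius=15,maxRadius=26)
for k in q[0][:6]:
    uv=k[:2]/4+c; print(uv,k[2],ray("side",uv,.0184))
E
```

```text
tip [ 0.44886383 -0.21596221  0.02020992] floor [ 0.44725085 -0.21686588  0.01024451]
t [-0.0008  0.0003  0.0091] a [-0.15  0.17  0.13] | now 15.6667 [ 0.4119 -0.2188  0.0671] F [ 1.3  0.5 -2. ]
[365.375 207.375] 17.4 [ 0.50886603 -0.21266258  0.0184    ]
```

{"fn": "jog_arm", "kwargs": {"rows": [{"gripper": 1, "tx": -0.0005, "ty": 0.001, "tz": 0.005, "ax": 0, "ay": 0, "az": 0}, {"gripper": 1, "tx": -0.0005, "ty": 0.0018, "tz": 0.0085, "ax": 0, "ay": 0, "az": 0}, {"gripper": 1, "tx": -0.0005, "ty": 0.0018, "tz": 0.0085, "ax": 0, "ay": 0, "az": 0}, {"gripper": 1, "tx": -0.0005, "ty": 0.0019, "tz": 0.0093, "ax": 0, "ay": 0, "az": 0}, {"gripper": 1, "tx": -0.0005, "ty": 0.0019, "tz": 0.0093, "ax": 0, "ay": 0, "az": 0}]}}

```text
time: 16.08
position: [0.4116, -0.2198, 0.057]
ee_rot: [-2.053, -2.171, 0.234]
contact_force: [0.9, 0.9, 3.3]
finger_gap: 0.019
```

{"fn": "jog_arm", "kwargs": {"rows": [{"gripper": 1, "tx": 0, "ty": 0.0001, "tz": 0.0005, "ax": 0, "ay": 0, "az": 0}, {"gripper": 1, "tx": 0, "ty": 0.0001, "tz": 0.0005, "ax": 0, "ay": 0, "az": 0}, {"gripper": 1, "tx": 0, "ty": 0.0001, "tz": 0.0005, "ax": 0, "ay": 0, "az": 0}]}}

```text
time: 16.33
position: [0.4117, -0.2199, 0.0569]
ee_rot: [-2.054, -2.171, 0.234]
contact_force: [-0.1, 0.6, 7.5]
finger_gap: 0.0188
```

```bash
python3 - <<'E'
from h import *
t=tippos(YT,12);print("tip",t,"floor",trayp(1,-.02,0))
delta(*tcp(trayp(1,.051,0),YT,12))
E
```

```text
tip [ 0.44861069 -0.21708334  0.01000141] floor [ 0.44725085 -0.21686588  0.01024451]
t [ 0.0002  0.0691 -0.01  ] a [-0.14  0.17  0.07] | now 16.3333 [ 0.4117 -0.2199  0.0569] F [-0.1  0.6  7.5]
```

{"fn": "jog_arm", "kwargs": {"rows": [{"gripper": 1, "tx": 0, "ty": 0.0119, "tz": -0.002, "ax": 0, "ay": 0, "az": 0}, {"gripper": 1, "tx": 0, "ty": 0.0248, "tz": -0.0038, "ax": 0, "ay": 0, "az": 0}, {"gripper": 1, "tx": 0, "ty": 0.0347, "tz": -0.0052, "ax": 0, "ay": 0, "az": 0}, {"gripper": 1, "tx": 0, "ty": 0.0416, "tz": -0.0061, "ax": 0, "ay": 0, "az": 0}, {"gripper": 1, "tx": 0, "ty": 0.0455, "tz": -0.0067, "ax": 0, "ay": 0, "az": 0}, {"gripper": 1, "tx": 0, "ty": 0.0495, "tz": -0.0072, "ax": 0, "ay": 0, "az": 0}, {"gripper": 1, "tx": 0, "ty": 0.0535, "tz": -0.0078, "ax": 0, "ay": 0, "az": 0}, {"gripper": 1, "tx": 0, "ty": 0.0574, "tz": -0.0083, "ax": 0, "ay": 0, "az": 0}, {"gripper": 1, "tx": 0, "ty": 0.0614, "tz": -0.0089, "ax": 0, "ay": 0, "az": 0}, {"gripper": 1, "tx": 0, "ty": 0.065, "tz": -0.0094, "ax": 0, "ay": 0, "az": 0}, {"gripper": 1, "tx": 0, "ty": 0.0685, "tz": -0.0099, "ax": 0, "ay": 0, "az": 0}, {"gripper": 1, "tx": 0, "ty": 0.0685, "tz": -0.0099, "ax": 0, "ay": 0, "az": 0}]}}

```text
time: 17.33
position: [0.4773, -0.2162, 0.0526]
ee_rot: [-2.05, -2.168, 0.242]
contact_force: [-6.4, -0.3, 13.1]
finger_gap: 0.0186
```

{"fn": "jog_arm", "kwargs": {"rows": [{"gripper": 1, "tx": 0, "ty": 0.001, "tz": -0.0002, "ax": 0, "ay": 0, "az": 0}, {"gripper": 1, "tx": 0, "ty": 0.0015, "tz": -0.0002, "ax": 0, "ay": 0, "az": 0}, {"gripper": 1, "tx": 0, "ty": 0.0015, "tz": -0.0002, "ax": 0, "ay": 0, "az": 0}]}}

```text
time: 17.58
position: [0.4777, -0.2161, 0.0526]
ee_rot: [-2.05, -2.167, 0.243]
contact_force: [-8.1, -0.6, 15.8]
finger_gap: 0.0187
```

```bash
python3 - <<'E'
from h import *
t=tippos(YT,12);print("tip",t,"x",(t-TR)@e)
E
```

```text
tip [ 0.51464018 -0.21331675  0.00567853] x 0.04748265357126562
```

The scoop is about 3 mm short, with more floor pressure than the first time. I'll ease the pressure and push on.

{"fn": "jog_arm", "kwargs": {"rows": [{"gripper": 1, "tx": 0, "ty": -0.0017, "tz": -0.0006, "ax": 0.3, "ay": 0, "az": 0}, {"gripper": 1, "tx": 0, "ty": -0.0012, "tz": -0.0007, "ax": 0.3, "ay": 0, "az": 0}, {"gripper": 1, "tx": 0, "ty": 0.0005, "tz": -0.0009, "ax": 0.3, "ay": 0, "az": 0}, {"gripper": 1, "tx": 0, "ty": 0.002, "tz": -0.0011, "ax": 0.3, "ay": 0, "az": 0}, {"gripper": 1, "tx": 0, "ty": 0.002, "tz": -0.0011, "ax": 0.3, "ay": 0, "az": 0}]}}

```text
time: 18.0
position: [0.4807, -0.2158, 0.0526]
ee_rot: [-2.048, -2.165, 0.247]
contact_force: [-5.7, 0.3, 11.3]
finger_gap: 0.0184
```

```bash
python3 - <<'E'
from h import *
t=tippos(YT,12);print("tip",t,"x",(t-TR)@e)
s=manip.get_state();M=R.from_rotvec(s["ee_rot"]).as_matrix()
S=np.c_[M[:,1],M[:,0],-M[:,2]];print(R.from_matrix(S).as_euler('ZYX',degrees=True))
im=manip.read_camera("side");cv2.imwrite("pics/a7.png",cv2.resize(im[150:250,310:420,::-1],None,fx=5,fy=5,interpolation=2))
E
```

```text
tip [ 0.51770412 -0.21304115  0.00565834] x 0.05055700714237061
[ 3.16692477 12.84124339 -0.16478735]
```

{"fn": "jog_arm", "kwargs": {"rows": [{"gripper": 1, "tx": 0, "ty": 0.001, "tz": -0.0003, "ax": 0, "ay": 0, "az": 0}, {"gripper": 1, "tx": 0, "ty": 0.001, "tz": -0.0003, "ax": 0, "ay": 0, "az": 0}, {"gripper": 1, "tx": 0, "ty": -0.0005, "tz": -0.0005, "ax": -2.2, "ay": 0, "az": 0}, {"gripper": 1, "tx": 0, "ty": -0.002, "tz": -0.0007, "ax": -4.3, "ay": 0, "az": 0}, {"gripper": 1, "tx": 0, "ty": -0.004, "tz": -0.0011, "ax": -6.3, "ay": 0, "az": 0}, {"gripper": 1, "tx": 0, "ty": -0.006, "tz": -0.0016, "ax": -8.3, "ay": 0, "az": 0}, {"gripper": 1, "tx": 0, "ty": -0.0102, "tz": -0.0032, "ax": -12.3, "ay": 0, "az": 0}, {"gripper": 1, "tx": 0, "ty": -0.0143, "tz": -0.0065, "ax": -15, "ay": 0, "az": 0}, {"gripper": 1, "tx": 0, "ty": -0.0185, "tz": -0.018, "ax": -15, "ay": 0, "az": 0}, {"gripper": 1, "tx": 0, "ty": -0.025, "tz": -0.035, "ax": -15, "ay": 0, "az": 0}, {"gripper": 1, "tx": 0, "ty": -0.029, "tz": -0.046, "ax": -15, "ay": 0, "az": 0}, {"gripper": 1, "tx": 0, "ty": -0.029, "tz": -0.046, "ax": -15, "ay": 0, "az": 0}]}}

```text
time: 19.05
position: [0.4655, -0.2171, 0.1044]
ee_rot: [2.136, 2.258, 0.047]
contact_force: [1.5, 0.4, -3.3]
finger_gap: 0.0185
```

```bash
python3 - <<'E'
from h import *
im=[manip.read_camera("side")[:,:,::-1]]
F=[manip.get_state()["contact_force"]]
for i in range(3): manip.read_camera("top");F.append(manip.get_state()["contact_force"])
print(np.array(F).round(2))
s=manip.get_state();M=R.from_rotvec(s["ee_rot"]).as_matrix()
S=np.c_[M[:,1],M[:,0],-M[:,2]];print(s["time"],R.from_matrix(S).as_euler('ZYX',degrees=True))
p=tippos(YT,-3,PK);o=proj("side",p)[0];print(p,o)
o=o.astype(int)-[50,50]
a=cv2.resize(im[0][o[1]:o[1]+100,o[0]:o[0]+100],None,fx=4,fy=4,interpolation=2)
c=proj("side",RC+[0,0,.01])[0].astype(int)-50
b=cv2.resize(im[0][c[1]:c[1]+100,c[0]:c[0]+100],None,fx=4,fy=4,interpolation=2)
cv2.imwrite("pics/a8.png",np.hstack([a,b]));print(o,c)
E
```

```text
[[-0.14 -0.12 -3.67]
 [ 0.46  0.21 -2.81]
 [ 0.22  0.17 -1.82]
 [-0.27  0.2  -3.4 ]]
19.25 [ 3.2037323  -2.33036382 -0.00577122]
[ 0.501462   -0.21294343  0.07649255] [369.11516024 190.93356737]
[319 140] [215 293]
```

View pics/a8.png

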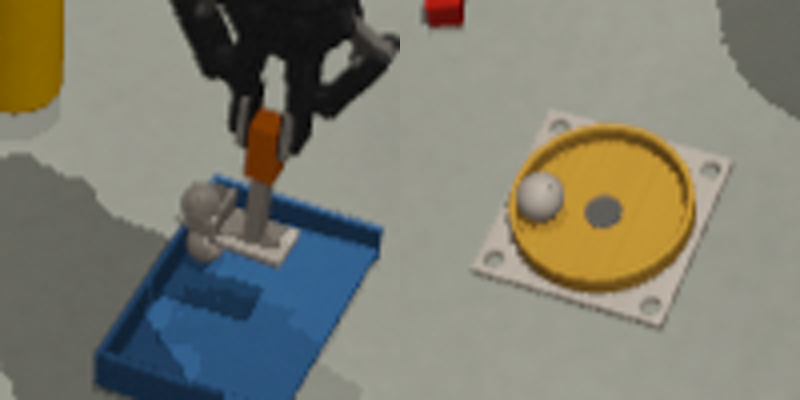

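The side crop shows ball 2 in the scoop at (205,203), the third ball in the tray at (205,245), and ball 1 against the race's far-left wall at (540,198). I'll pour ball 2 with the mouth yawed to −30°, away from ball 1.

```bash
python3 - <<'E'
from h import *
t=tippos(YT,-2.5);print(t)
yr=-30;d=np.array([np.cos(np.radians(yr)),np.sin(np.radians(yr)),0])
G=RC+d*.006+[0,0,.095]
print(np.linalg.norm(rel(*tcp(G,yr,-7))[0]))
c=np.array([12,41,82,123,164,205,246,287,328,365,400,425])/440
plan([(t+[0,0,.025],YT,-7),(G,yr,-7)],[*c,1])
E
```

```text
[ 0.51172663 -0.21238751  0.06501485]
0.477948622830758
0.027 [ 0.013  -0.0012 -0.0214] [-4.7 -0.1  1. ]
0.093 [ 0.0445  0.0005 -0.0216] [-4.7 -0.3  3.2]
0.186 [ 0.089  0.003 -0.022] [-4.7 -0.5  6.3]
0.28 [ 0.1335  0.0056 -0.0224] [-4.7 -0.8  9.3]
0.373 [ 0.178   0.0083 -0.0227] [-4.7 -1.  12.4]
0.466 [ 0.2225  0.0112 -0.0231] [-4.6 -1.3 15.5]
0.559 [ 0.2669  0.0143 -0.0234] [-4.6 -1.5 18.6]
0.652 [ 0.3113  0.0175 -0.0237] [-4.6 -1.8 21.6]
0.745 [ 0.3556  0.0208 -0.0241] [-4.6 -2.  24.7]
0.83 [ 0.3955  0.0239 -0.0244] [-4.6 -2.2 27.5]
0.909 [ 0.4333  0.0269 -0.0247] [-4.6 -2.5 30.1]
0.966 [ 0.4602  0.0292 -0.0248] [-4.5 -2.6 32. ]
1 [ 0.4763  0.0305 -0.025 ] [-4.5 -2.7 33.1]
```

```bash
python3 - <<'E'
from h import *
a12=np.array([-4.6,-2.4,29.2]);R12=R.from_rotvec(a12,degrees=True);t12=np.array([.42,.0258,-.0246])
for f,t,a in((0,[.446,.028,-.0248],[-4.6,-2.5,31]),(1,[.465,.0296,-.0249],[-4.5,-2.6,32.3]),(2,[.4763,.0305,-.025],[-4.5,-2.7,33.1])):
    print(R12.inv().apply(np.array(t)-t12).round(4),(R12.inv()*R.from_rotvec(a,degrees=True)).as_rotvec(degrees=True).round(1))
E
```

```text
[ 0.0237 -0.0107 -0.0016] [-0.  -0.2  1.8]
[ 0.0411 -0.0185 -0.0027] [ 0.1 -0.3  3.1]
[ 0.0514 -0.0232 -0.0035] [ 0.1 -0.5  3.9]
```

{"fn": "jog_arm", "kwargs": {"rows": [{"gripper": 1, "tx": 0.012, "ty": -0.001, "tz": -0.006, "ax": -2.5, "ay": -0.1, "az": 0.9}, {"gripper": 1, "tx": 0.036, "ty": 0, "tz": -0.014, "ax": -4.6, "ay": -0.2, "az": 2.6}, {"gripper": 1, "tx": 0.075, "ty": 0.002, "tz": -0.02, "ax": -4.7, "ay": -0.4, "az": 5.3}, {"gripper": 1, "tx": 0.116, "ty": 0.0045, "tz": -0.022, "ax": -4.7, "ay": -0.7, "az": 8.1}, {"gripper": 1, "tx": 0.157, "ty": 0.007, "tz": -0.0225, "ax": -4.7, "ay": -0.9, "az": 10.9}, {"gripper": 1, "tx": 0.198, "ty": 0.0096, "tz": -0.023, "ax": -4.7, "ay": -1.1, "az": 13.8}, {"gripper": 1, "tx": 0.239, "ty": 0.0123, "tz": -0.0233, "ax": -4.6, "ay": -1.4, "az": 16.6}, {"gripper": 1, "tx": 0.28, "ty": 0.0152, "tz": -0.0235, "ax": -4.6, "ay": -1.6, "az": 19.5}, {"gripper": 1, "tx": 0.32, "ty": 0.0181, "tz": -0.0238, "ax": -4.6, "ay": -1.8, "az": 22.3}, {"gripper": 1, "tx": 0.358, "ty": 0.021, "tz": -0.0241, "ax": -4.6, "ay": -2, "az": 24.9}, {"gripper": 1, "tx": 0.392, "ty": 0.0236, "tz": -0.0244, "ax": -4.6, "ay": -2.2, "az": 27.3}, {"gripper": 1, "tx": 0.42, "ty": 0.0258, "tz": -0.0246, "ax": -4.6, "ay": -2.4, "az": 29.2}]}}

```text
time: 20.25
position: [0.4649, 0.2072, 0.1262]
ee_rot: [2.575, 1.607, 0.097]
contact_force: [1.0, 0.2, -3.6]
finger_gap: 0.0186
```

{"fn": "jog_arm", "kwargs": {"rows": [{"gripper": 1, "tx": 0.0237, "ty": -0.0107, "tz": -0.0016, "ax": 0, "ay": -0.2, "az": 1.8}, {"gripper": 1, "tx": 0.0411, "ty": -0.0185, "tz": -0.0027, "ax": 0, "ay": -0.3, "az": 3.1}, {"gripper": 1, "tx": 0.0514, "ty": -0.0232, "tz": -0.0035, "ax": 0, "ay": -0.5, "az": 3.9}, {"gripper": 1, "tx": 0.0514, "ty": -0.0232, "tz": -0.0035, "ax": 0, "ay": -0.5, "az": 3.9}, {"gripper": 1, "tx": 0.0514, "ty": -0.0232, "tz": -0.0035, "ax": 0, "ay": -0.5, "az": 3.9}]}}

```text
time: 20.67
position: [0.4669, 0.2611, 0.1267]
ee_rot: [2.624, 1.518, 0.09]
contact_force: [0.3, 0.3, -3.9]
finger_gap: 0.0185
```

```bash
cat >> h.py <<'E'
def ang():
    M=R.from_rotvec(manip.get_state()["ee_rot"]).as_matrix()
    return R.from_matrix(np.c_[M[:,1],M[:,0],-M[:,2]]).as_euler('ZYX',degrees=True)
def settle(n=4):
    F=[]
    for i in range(n): manip.read_camera("top");F.append(manip.get_state()["contact_force"][2])
    return np.round(F,2),manip.get_state()["time"]
E
python3 - <<'E'
from h import *
print(settle(3),ang())
yr=-30;d=np.array([np.cos(np.radians(yr)),np.sin(np.radians(yr)),0])
print(tippos(yr,-7),RC+d*.006)
for z,l in((.07,-7),(.04,-4),(.034,-2),(.028,0)):
    a,b=rel(*tcp(RC+d*.006+[0,0,z],yr,l));print(l,a.round(4),b.round(1))
E
```

```text
(array([-2.57, -2.65, -3.1 ]), 20.8167) [-30.0516674   -7.1249633   -0.11532787]
[0.51118433 0.23546694 0.09509885] [0.51099615 0.237      0.        ]
-7 [ 0.0013 -0.004   0.0248] [ 0.1  0.1 -0.1]
-4 [ 0.0013 -0.0057  0.0522] [ 3.1  0.1 -0.1]
-2 [ 0.0013 -0.005   0.0567] [ 5.1  0.1 -0.1]
0 [ 0.0014 -0.0042  0.0612] [ 7.1  0.1 -0.1]
```

{"fn": "jog_arm", "kwargs": {"rows": [{"gripper": 1, "tx": 0.001, "ty": -0.002, "tz": 0.01, "ax": 0, "ay": 0, "az": 0}, {"gripper": 1, "tx": 0.001, "ty": -0.004, "tz": 0.025, "ax": 0, "ay": 0, "az": 0}, {"gripper": 1, "tx": 0.001, "ty": -0.005, "tz": 0.041, "ax": 1.6, "ay": 0, "az": 0}, {"gripper": 1, "tx": 0.001, "ty": -0.0057, "tz": 0.052, "ax": 3, "ay": 0, "az": 0}, {"gripper": 1, "tx": 0.001, "ty": -0.005, "tz": 0.0567, "ax": 5, "ay": 0, "az": 0}, {"gripper": 1, "tx": 0.001, "ty": -0.0042, "tz": 0.061, "ax": 7, "ay": 0, "az": 0}, {"gripper": 1, "tx": 0.001, "ty": -0.0042, "tz": 0.061, "ax": 7, "ay": 0, "az": 0}, {"gripper": 1, "tx": 0.001, "ty": -0.0042, "tz": 0.061, "ax": 7, "ay": 0, "az": 0}]}}

```text
time: 21.48
position: [0.4717, 0.2591, 0.0661]
ee_rot: [2.72, 1.566, -0.0]
contact_force: [-0.5, -0.1, -3.3]
finger_gap: 0.0185
```

```bash
python3 - <<'E'
from h import *
print(settle(2),ang())
yr=-30;d=np.array([np.cos(np.radians(yr)),np.sin(np.radians(yr)),0])
print(tippos(yr,0),RC+d*.006)
for z,l in((.021,4),(.019,6),(.017,8),(.015,10),(.0125,12),(.011,14),(.010,16),(.009,18),(.009,20)):
    a,b=rel(*tcp(RC+d*.006+[0,0,z],yr,l));print(l,a.round(4),b.round(1))
E
```

```text
(array([-2.95, -3.07]), 21.5833) [-30.05029047  -0.16865183  -0.03854632]
[0.51154096 0.23754851 0.02863952] [0.51099615 0.237      0.        ]
4 [-0.0007  0.0026  0.0045] [ 4.2  0.  -0.1]
6 [-0.0007  0.004   0.0051] [ 6.2  0.  -0.1]
8 [-0.0007  0.0056  0.0056] [ 8.2  0.  -0.1]
10 [-0.0007  0.0071  0.0063] [10.2  0.  -0.1]
12 [-0.0007  0.0087  0.0074] [12.2  0.  -0.1]
14 [-0.0007  0.0104  0.0077] [14.2  0.  -0.1]
16 [-0.0007  0.0121  0.0075] [16.2  0.  -0.1]
18 [-0.0007  0.0138  0.0073] [18.2  0.  -0.1]
20 [-0.0007  0.0156  0.0063] [20.2  0.  -0.1]
```

{"fn": "jog_arm", "kwargs": {"rows": [{"gripper": 1, "tx": 0, "ty": 0.0026, "tz": 0.0043, "ax": 4.2, "ay": 0, "az": 0}, {"gripper": 1, "tx": 0, "ty": 0.004, "tz": 0.0051, "ax": 6.2, "ay": 0, "az": 0}, {"gripper": 1, "tx": 0, "ty": 0.0056, "tz": 0.0056, "ax": 8.2, "ay": 0, "az": 0}, {"gripper": 1, "tx": 0, "ty": 0.0071, "tz": 0.0063, "ax": 10.2, "ay": 0, "az": 0}, {"gripper": 1, "tx": 0, "ty": 0.0079, "tz": 0.0069, "ax": 11.2, "ay": 0, "az": 0}, {"gripper": 1, "tx": 0, "ty": 0.0087, "tz": 0.0074, "ax": 12.2, "ay": 0, "az": 0}, {"gripper": 1, "tx": 0, "ty": 0.0095, "tz": 0.0075, "ax": 13.2, "ay": 0, "az": 0}, {"gripper": 1, "tx": 0, "ty": 0.0104, "tz": 0.0075, "ax": 14.2, "ay": 0, "az": 0}, {"gripper": 1, "tx": 0, "ty": 0.0121, "tz": 0.0073, "ax": 16.2, "ay": 0, "az": 0}, {"gripper": 1, "tx": 0, "ty": 0.0138, "tz": 0.0071, "ax": 18.2, "ay": 0, "az": 0}, {"gripper": 1, "tx": 0, "ty": 0.0156, "tz": 0.0061, "ax": 20.2, "ay": 0, "az": 0}, {"gripper": 1, "tx": 0, "ty": 0.0156, "tz": 0.0061, "ax": 20.2, "ay": 0, "az": 0}]}}

```text
time: 22.58
position: [0.4859, 0.2515, 0.0604]
ee_rot: [-2.45, -1.412, 0.251]
contact_force: [0.0, -0.8, -3.2]
finger_gap: 0.0187
```

```bash
python3 - <<'E'
from h import *
print(settle(3),ang())
im=manip.read_camera("side"); c=proj("side",RC+[0,0,.018])[0].astype(int)
h=cv2.cvtColor(im,cv2.COLOR_RGB2HSV)[c[1]-26:c[1]+26:2,c[0]-32:c[0]+32:2]
print(c);print("\n".join("".join("b" if 10<p[0]<28 and p[1]>110 else ("O" if p[2]>140 and p[1]<70 else ("." if p[2]>90 else "#")) for p in r) for r in h))
E
```

```text
(array([-3.13, -2.22, -2.54]), 22.7333) [-3.00172872e+01  1.99878840e+01 -8.59245586e-03]
[265 341]
.......OOO.#######..............
.......OOOO#b######.............
.......OOOO.b.#####.............
.......OOOOO#b.####.............
........OOO..b.#####............
#.#.....OOOOOb.#####bb..........
#.#.#....O..O.#.###.bbbb........
####.#...b...Ob.#..bbbbbb.......
####....bb....bbbbbbbbbbbbO.....
###....bbb....bbbbbbbbbbbbb.O...
##....bbbb.....bbbb.bbbbbbb.....
.#.##.b....b..bbb...bbbbbbbb....
O..##b.....bbbbb#....bbbbbbb....
OO.#.b.....#bbbb#....bbbbbbb....
OOO..b.....#.bb##.....bbbbbb....
OOOO.b.....bb.........bbbbbb....
OOOO.bbb..bbb#...#....bbbbbb....
OOOOObbbbbbbb..........bbbbb....
OOOOObbbbbbbbb..........bbbb.#..
OOOOO.bbbbbbbb...........bb..###
OOOOOObbbbbbbbb...........b.####
OOO.OO.bbbbbbbbb............####
OOOOOOO.bbbbbbbbb..........#####
..OOOOOO.bbbbbbbbb.........#####
OO...OOOOObbbbbbbb...b....######
OOOOOO...OO..bbbbbb.......######
```

It's unclear whether ball 2 has left. I'll lean on to 30° to be sure.

```bash
python3 - <<'E'
from h import *
yr=-30;d=np.array([np.cos(np.radians(yr)),np.sin(np.radians(yr)),0])
print(tippos(yr,20),tippos(yr,20,PK)-RC, ray("side",(257,332),.0185)-RC)
for z,l in((.0095,23),(.010,26),(.010,30)):
    a,b=rel(*tcp(RC+d*.006+[0,0,z],yr,l));print(l,a.round(4),b.round(1))
E
```

```text
[0.51111965 0.23821083 0.00956408] [0.00061757 0.00092557 0.02388472] [ 0.02835398 -0.01109974  0.0185    ]
23 [-0.0011  0.0026 -0.0025] [3. 0. 0.]
26 [-0.0011  0.0046 -0.0052] [6. 0. 0.]
30 [-0.0011  0.0077 -0.008 ] [10.  0.  0.]
```

{"fn": "jog_arm", "kwargs": {"rows": [{"gripper": 1, "tx": 0, "ty": 0.0026, "tz": -0.0025, "ax": 3, "ay": 0, "az": 0}, {"gripper": 1, "tx": 0, "ty": 0.0046, "tz": -0.0052, "ax": 6, "ay": 0, "az": 0}, {"gripper": 1, "tx": 0, "ty": 0.0077, "tz": -0.008, "ax": 10, "ay": 0, "az": 0}, {"gripper": 1, "tx": 0, "ty": 0.0077, "tz": -0.008, "ax": 10, "ay": 0, "az": 0}, {"gripper": 1, "tx": 0, "ty": 0.003, "tz": -0.02, "ax": 10, "ay": 0, "az": 0}, {"gripper": 1, "tx": 0, "ty": -0.01, "tz": -0.05, "ax": 8, "ay": 0, "az": 0}, {"gripper": 1, "tx": 0, "ty": -0.022, "tz": -0.08, "ax": 4, "ay": 0, "az": 0}, {"gripper": 1, "tx": 0, "ty": -0.022, "tz": -0.08, "ax": 0, "ay": 0, "az": 0}, {"gripper": 1, "tx": 0, "ty": -0.022, "tz": -0.08, "ax": 0, "ay": 0, "az": 0}]}}

```text
time: 23.53
position: [0.4907, 0.2515, 0.1483]
ee_rot: [-2.451, -1.422, 0.236]
contact_force: [-1.6, 0.1, -2.4]
finger_gap: 0.0189
```

```bash
python3 - <<'E'
from h import *
print(settle(4),ang())
im=manip.read_camera("side"); c=proj("side",RC+[0,0,.018])[0].astype(int)
h=cv2.cvtColor(im,cv2.COLOR_RGB2HSV)[c[1]-26:c[1]+26:2,c[0]-32:c[0]+32:2]
print("\n".join("".join("b" if 10<p[0]<28 and p[1]>110 else ("O" if p[2]>140 and p[1]<70 else ("." if p[2]>90 else "#")) for p in r) for r in h))
# mat: dark ellipse in both cameras
for n in C:
    im=manip.read_camera(n);u,v=proj(n,[.4987,-.0012,.003])[0].astype(int)
    g=im.max(2)[v-45:v+45,u-50:u+50]; k=(g<60).astype(np.uint8)
    q=max(cv2.findContours(k,0,1)[0],key=cv2.contourArea);E=cv2.fitEllipse(cv2.convexHull(q))
    print(n,E,ray(n,np.array(E[0])+[u-50,v-45],.003))
MC=np.array([.4987,-.0012])
for z in(.10,.045): delta(np.array([*MC,z]),tool(-17.5,0)[1])
E
```

```text
(array([-2.35, -2.83, -2.64, -1.67]), 23.7333) [-30.06264498  20.17256022  -0.15856843]
..OOOOOOOOOO..#OOOO.............
..OOOOOOOO.OOO.OOOOO............
...OOOOOOO......OOOOO...........
....OOOOOOO....#OOOOO...........
....OOOOOOO#O..#OOO.............
.....OOOOOOOO....OO.............
#.....OOOO.O.OO..OO....b........
###...OOOb.O..OO.O......b.......
####....bb.OO..OOO.......b......
######.bbb.O....O.......bbb.....
######bbbb.....bO....bbbbbb.....
#####.b....b..bbb..bbbbbbbbb....
#####b.....bbbbbbbbbbbbbbbbb....
###..b.O...#bbbbbbbbbbbbbbbb....
..OO.b.OO..#bbb####bbbbbbbbb....
OOOOOb..O..bbb#####bbbbbbbbb....
OOOO.bbb..bbbbb####bbbbbbbbb....
OOOOObbbbbbbbbb###bbbbbbbbbb....
OOOOObbbbbbbbbbbbbbbbbbbbbbb....
OOOOO.bbbbbbbbbbbbbbbbbbbbb.....
OOOOOObbbbbbbbbbbbbbbbbbbbb.###.
OO..OO.bbbbbbbbbbbbbbbbbbb..####
OOOOOOO.bbbbbbbbbbbbbbbbb..#####
..OOOOOO.bbbbbbbbbbbbbbb...#####
OO....OOOObbbbbbbbbbbb....######
OOOOOO...OOOObbbbbb.......######
top ((51.48189926147461, 45.69853591918945), (43.85848617553711, 44.443115234375), 89.90452575683594) [ 0.49913168 -0.00337564  0.003     ]
side ((50.7155647277832, 47.07400894165039), (35.74015808105469, 46.24058532714844), 88.2138671875) [0.49661772 0.00268106 0.003     ]
t [-0.2116  0.1389 -0.0057] a [-20.13  -2.05 -12.47] | now 23.8833 [0.4902 0.2483 0.142 ] F [ 0.2 -0.1 -1.8]
t [-0.2114  0.1579  0.0459] a [-20.13  -2.05 -12.47] | now 23.8833 [0.4902 0.2483 0.142 ] F [ 0.2 -0.1 -1.8]
```

The picture data shows two separate ball clusters in the race, so both balls are there. Now the scoop goes back to the mat.

```bash
python3 - <<'E'
from h import *
for z in(.10,): delta(np.array([.499,0,z]),tool(-17.5,0)[1])
E
```

```text
t [-0.2104  0.1386 -0.0056] a [-20.13  -2.05 -12.47] | now 23.8833 [0.4902 0.2483 0.142 ] F [ 0.2 -0.1 -1.8]
```

{"fn": "jog_arm", "kwargs": {"rows": [{"gripper": 1, "tx": -0.211, "ty": 0.139, "tz": -0.006, "ax": -20.1, "ay": -2, "az": -12.5}, {"gripper": 1, "tx": -0.211, "ty": 0.139, "tz": -0.006, "ax": -20.1, "ay": -2, "az": -12.5}, {"gripper": 1, "tx": -0.211, "ty": 0.139, "tz": -0.006, "ax": -20.1, "ay": -2, "az": -12.5}, {"gripper": 1, "tx": -0.211, "ty": 0.139, "tz": -0.006, "ax": -20.1, "ay": -2, "az": -12.5}, {"gripper": 1, "tx": -0.211, "ty": 0.139, "tz": -0.006, "ax": -20.1, "ay": -2, "az": -12.5}, {"gripper": 1, "tx": -0.211, "ty": 0.139, "tz": -0.006, "ax": -20.1, "ay": -2, "az": -12.5}, {"gripper": 1, "tx": -0.211, "ty": 0.139, "tz": -0.006, "ax": -20.1, "ay": -2, "az": -12.5}, {"gripper": 1, "tx": -0.211, "ty": 0.139, "tz": -0.006, "ax": -20.1, "ay": -2, "az": -12.5}, {"gripper": 1, "tx": -0.211, "ty": 0.139, "tz": -0.006, "ax": -20.1, "ay": -2, "az": -12.5}]}}

```text
time: 24.63
position: [0.4994, -0.0002, 0.101]
ee_rot: [-2.532, -1.856, -0.005]
contact_force: [-0.1, 0.2, -1.7]
finger_gap: 0.0186
```

```bash
python3 - <<'E'
from h import *
print(settle(2),ang())
for z in(.046,.045): delta(np.array([.499,0,z]),tool(-17.5,0)[1])
E
```

```text
(array([-2.16, -2.91]), 24.7333) [-17.37293491  -0.09276608   0.18449254]
t [-0.0012 -0.0006  0.0555] a [ 0.09 -0.18  0.13] | now 24.7333 [0.4998 0.0008 0.1015] F [ 0.4 -0.1 -2.9]
t [-0.0012 -0.0006  0.0565] a [ 0.09 -0.18  0.13] | now 24.7333 [0.4998 0.0008 0.1015] F [ 0.4 -0.1 -2.9]
```

{"fn": "jog_arm", "kwargs": {"rows": [{"gripper": 1, "tx": -0.001, "ty": 0, "tz": 0.025, "ax": 0, "ay": 0, "az": 0}, {"gripper": 1, "tx": -0.001, "ty": 0, "tz": 0.045, "ax": 0, "ay": 0, "az": 0}, {"gripper": 1, "tx": -0.001, "ty": 0, "tz": 0.053, "ax": 0, "ay": 0, "az": 0}, {"gripper": 1, "tx": -0.001, "ty": 0, "tz": 0.0555, "ax": 0, "ay": 0, "az": 0}, {"gripper": 1, "tx": -0.001, "ty": 0, "tz": 0.0555, "ax": 0, "ay": 0, "az": 0}, {"gripper": 1, "tx": -0.001, "ty": 0, "tz": 0.0555, "ax": 0, "ay": 0, "az": 0}]}}

```text
time: 25.23
position: [0.5006, -0.0006, 0.0471]
ee_rot: [2.53, 1.86, 0.007]
contact_force: [-0.1, -0.4, -1.7]
finger_gap: 0.0186
```

{"fn": "jog_arm", "kwargs": {"rows": [{"gripper": 1, "tx": 0, "ty": 0, "tz": 0.001, "ax": 0, "ay": 0, "az": 0}, {"gripper": 1, "tx": 0, "ty": 0, "tz": 0.001, "ax": 0, "ay": 0, "az": 0}, {"gripper": 1, "tx": 0, "ty": 0, "tz": 0.001, "ax": 0, "ay": 0, "az": 0}]}}

```text
time: 25.48
position: [0.5005, -0.0011, 0.046]
ee_rot: [2.531, 1.858, 0.008]
contact_force: [0.2, -0.9, -2.5]
finger_gap: 0.0188
```

{"fn": "jog_arm", "kwargs": {"rows": [{"gripper": 1, "tx": 0, "ty": 0, "tz": 0.001, "ax": 0, "ay": 0, "az": 0}, {"gripper": 1, "tx": 0, "ty": 0, "tz": 0.001, "ax": 0, "ay": 0, "az": 0}, {"gripper": 1, "tx": 0, "ty": 0, "tz": 0.001, "ax": 0, "ay": 0, "az": 0}]}}

```text
time: 25.73
position: [0.5005, -0.0011, 0.0449]
ee_rot: [2.531, 1.858, 0.008]
contact_force: [-0.2, 0.4, 1.3]
finger_gap: 0.0189
```

{"fn": "jog_arm", "kwargs": {"rows": [{"gripper": 1, "tx": 0, "ty": 0, "tz": 0.0005, "ax": 0, "ay": 0, "az": 0}, {"gripper": 1, "tx": 0, "ty": 0, "tz": 0.0005, "ax": 0, "ay": 0, "az": 0}]}}

```text
time: 25.9
position: [0.5007, -0.0011, 0.0448]
ee_rot: [2.531, 1.858, 0.008]
contact_force: [-0.5, 0.7, 5.7]
finger_gap: 0.0185
```

The foot is on the mat. I'll release and rise.

{"fn": "jog_arm", "kwargs": {"rows": [{"gripper": 0.5, "tx": 0, "ty": 0, "tz": -0.0003, "ax": 0, "ay": 0, "az": 0}, {"gripper": 0.5, "tx": 0, "ty": 0, "tz": -0.0003, "ax": 0, "ay": 0, "az": 0}, {"gripper": 0.4, "tx": 0, "ty": 0, "tz": -0.0003, "ax": 0, "ay": 0, "az": 0}, {"gripper": 0.4, "tx": 0, "ty": 0, "tz": -0.0003, "ax": 0, "ay": 0, "az": 0}, {"gripper": 0.4, "tx": 0, "ty": 0, "tz": -0.02, "ax": 0, "ay": 0, "az": 0}, {"gripper": 0.4, "tx": 0, "ty": 0, "tz": -0.05, "ax": 0, "ay": 0, "az": 0}, {"gripper": 0.4, "tx": 0, "ty": 0, "tz": -0.09, "ax": 0, "ay": 0, "az": 0}, {"gripper": 0.4, "tx": 0, "ty": 0, "tz": -0.13, "ax": 0, "ay": 0, "az": 0}, {"gripper": 0.4, "tx": 0, "ty": 0, "tz": -0.17, "ax": 0, "ay": 0, "az": 0}, {"gripper": 0.4, "tx": 0, "ty": 0, "tz": -0.17, "ax": 0, "ay": 0, "az": 0}, {"gripper": 0.4, "tx": 0, "ty": 0, "tz": -0.17, "ax": 0, "ay": 0, "az": 0}]}}

```text
time: 26.82
position: [0.5015, -0.0016, 0.2165]
ee_rot: [2.528, 1.856, 0.013]
contact_force: [-0.3, 0.1, -0.3]
finger_gap: 0.0513
```

```bash
python3 - <<'E'
from h import *
im=manip.read_camera("side")[:,:,::-1]
print(manip.get_state()["finger_gap"],manip.get_state()["contact_force"])
cv2.imwrite("pics/fin.png",cv2.resize(im[170:390,200:430],None,fx=2.7,fy=2.7,interpolation=2))
E
```

```text
0.051390814895697495 [-0.67739334 -0.18805413 -0.61772012]
```

View pics/fin.png

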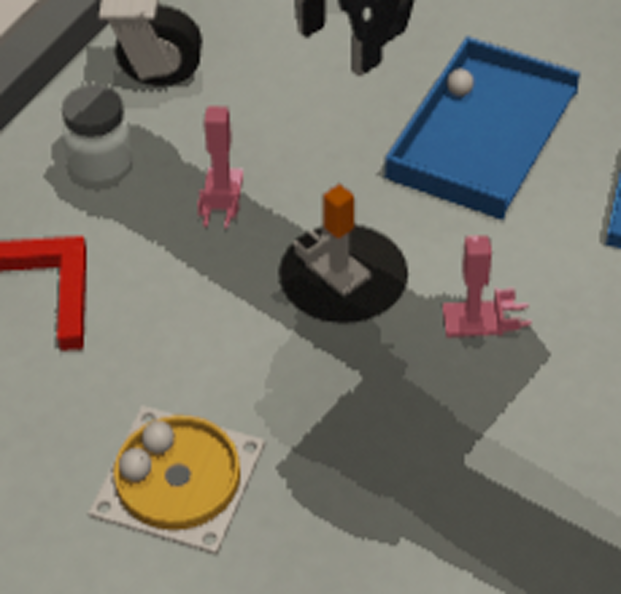

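The final picture shows two balls in the race at (158,436) and (135,464), and the third in the tray at (460,82). The scoop stands upright with its foot at about (340,270), and the mat centre is at (343,272). I'm handing the job in.

```bash
python3 -c "
from cell import manip
print(manip.close_job())"
```

```text
the job is handed in; nothing more can be done
None
```

I carried two balls, one after the other, from the larger blue tray into the brass race with the orange scoop. I left the third in the tray and stood the scoop back on its mat. I handed the job in at about 27 s of the 67 s allowed.

**Last checks:** the final side picture shows both balls in the race and the third at the tray's far wall. The scoop stands upright and released, its foot within about 2 mm of the mat's middle. The pink look-alikes stand where they were; the hammer, brush, can and tube were outside that last picture. I took no top-camera picture to check the end state. The force reading after release was close to zero, and the gripper was well clear.

**What went wrong or disagreed:**
- **Fingertips:** they ended about 22 mm short of the stated TCP in the pictures, so the first grasp was shallow. I put the scoop back on the mat once and gripped it lower before loading any ball.
- **Second ball:** the first slide stopped about 3 mm short, with up to 16 N on the tray floor. I eased off, finished the slide and saw the ball in the pocket after lifting. The force reading was too noisy to show when it left the scoop, so I relied on the pictures.
- **Cameras:** the two differed by about 3 to 6 mm in position, and I used averages of the two.

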